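Tool up the punch carrier and lock it with the treadle

ROBOT

A 6-joint arm with a two-finger parallel gripper is mounted at the origin on a cart in front of the work surface, level with it; the furniture and walls round the work are solid. World frame = base frame: x ahead of the robot, y to its left, z up, the work surface at z = 0. Lengths are in mm, angles in rad, forces in N, time in s.
With the tool pointing down it reaches from about 325 to 1000 mm from the base axis. Payload 5.1 kg.
Tool frame: the origin (TCP) lies midway between the tips of the shut fingers; the grasp point (between the pads) lies 19 mm behind it; z points along the fingers, y is the line along which they close (so a half turn about z gives the same grasp; the last joint's range is limited). The gripper opens to 85 mm and grips with 20 to 120 N. Pads are 22 mm wide; open, the fingers measure 114 mm over their backs; the gripper's body (76 mm by 85 mm) begins 54 mm behind the grasp point. The pads swing forward as they close: fully open they stand 13 mm farther back than shut.
Start: joints at [-1.304, 0.124, 1.65, -0, 1.367, -0.083], TCP at [222.729, -610.636, 231.322] pointing down, gripper open.
Joint ranges: [-2.61, 2.61], [-1.02, 2.33], [0.03, 2.71], [-1.35, 4.49], [0.32, 2.68], [-2.91, 2.91]. Speed limits (rad/s): [2.57, 2.57, 3.14, 3.14, 3.14, 3.14].

INTERFACE

Orientations are given as a unit quaternion [w, x, y, z].
In Python, from plant import telemetry, cams, ticket gives the robot as it stands.
- The arm moves only by the shell command python3 -m handwheel 'ROWS'. ROWS is JSON, a list of rows, each an object of numbers: "ax", "ay", "az": the turn, a rotation vector about the world's x, y, z in degrees; "tx", "ty", "tz": the shift along the world's x, y, z in mm; "jaw": the gripper's target within -1 to 1 (shut at 1, half-way at 0, fully open at -1). In form: [{"ax": .., "ay": .., "az": .., "tx": .., "ty": .., "tz": .., "jaw": ..}, ...]. A call has 1 to 10 rows; each row shifts and turns the commanded pose from where the row before left it; what a row does not reach is not made up. A row lasts 1/8 s, in which the tool goes at most 62.5 mm and 10.7 degrees, less where a joint would pass 70% of its speed; a pose out of reach is approached as far as the arm can. A call with a gripper value outside its range is refused whole. The fingers move at their own pace and stop on an object; the grip force is fixed at half the most. Time passes only in rows, so rows that do not move let the fingers close. It gives the time, the measured TCP pose, the force, the opening and the grip force at its end, in the units of the state.
- telemetry.read_state(): the state, without advancing time (a new reading comes with each control period).
- cams.get_image(name): name is "scene" or "side" or "wrist"; returns (picture, depth): 400x640x3 uint8, red, green, blue; 400x640 float32, mm along the optical axis (not along the pixel's ray), 0 where there is no reading.
- cams.get_calibration(name): a dict with "K" (3x3 intrinsics, pixels), "R" (3x3) and "t" (3): a world point X has camera coordinates R X + t. Camera axes: x right, y down, z forward; pixel columns grow to the right and rows downward; lengths in mm; the calibration is good to about 2 mm. A picture is of the moment at which its call begins: read the wrist's pose just before it. get_calibration takes no time and is no camera call; for the wrist camera it gives the pose at the moment of the call.
- ticket.close_job(): hands the job in; it is judged then, once.
Trained networks look in the newest picture that a camera, given by its name, has taken for a name from the list of things; names that differ only in an ending like _2 or _b are one class to them, and where a whole thing is asked for, a point or a joint stands for the part that bears it (a point fixed in the world has none). Each returns a list of dicts, best first, with "score" (0 to 1); they miss things now and then, are a little off and sometimes report something else, mostly with a low value. They report only what shows in the picture. A call takes as long as a camera call. They do not tell look-alikes from the thing itself.
- cams.boxes_of(camera, thing): "xy" ([column, row] in pixels, amid what is visible of it).
The state is a dict: "t": time; "q": joint angles; "dq": joint speeds; "joint_efforts": joint torques, N m; "tool_pos": TCP position; "tcp_rot": TCP orientation; "ft_force": force on the tool from outside, world axes, zero at the start; "ft_torque": the same for the moment, N m; "grip_width": opening from 0.0 (shut) to 1.0 (fully open); "grasp_force": force on a finger pad.
Only numpy, scipy, OpenCV 4.12 (cv2) and the standard library are available. Lean on these libraries where they do the work, as an engineer would, in place of code of your own. Each camera call takes 0.05 s, during which the arm holds its last target. There are 200 camera calls.

TASK

Tool up the punch carrier: take out every wooden dust plug and put it in the plywood tray, then lower each steel punch into the hole of the graded row that matches its shank, right down onto its collar, with its nose pointing straight to the front of the carrier, towards you. When all of that is done, press the spring treadle at the end of the carrier right down to its stop to lock the set, and let it come up again; leave the other things on the bench alone.

Things in the scene. Friction and masses are not known exactly. Their poses are not given: they have to be found in the camera images.
- carrier: Fixed aluminium block 100 (x) x 320 (y) x 45 mm high with a row of five round blind holes (stations) 32 mm deep, 62 mm apart along y, graded from the smallest at its left (+y) end to the largest at its right (-y) end, where the treadle is fixed. Origin: centre of the underside; x points to its back: its front (-x) faces the robot.
- station_26 (a point): Centre of the mouth of the 26 mm station (hole 28 mm wide, chamfered 2 mm), on the carrier's top face, at (0, 124, 45) mm in the carrier's frame, whose axes it has. Its punch is seated when the punch's origin lies 26 mm below this point.
- station_32 (a point): Centre of the mouth of the 32 mm station (hole 34 mm wide, chamfered 2 mm), on the carrier's top face, at (0, 62, 45) mm in the carrier's frame, whose axes it has. Its punch is seated when the punch's origin lies 26 mm below this point.
- station_38 (a point): Centre of the mouth of the 38 mm station (hole 40 mm wide, chamfered 2 mm), on the carrier's top face, at (0, 0, 45) mm in the carrier's frame, whose axes it has. Its punch is seated when the punch's origin lies 26 mm below this point.
- station_44 (a point): Centre of the mouth of the 44 mm station (hole 46 mm wide, chamfered 2 mm), on the carrier's top face, at (0, -62, 45) mm in the carrier's frame, whose axes it has. Its punch is seated when the punch's origin lies 26 mm below this point.
- station_50 (a point): Centre of the mouth of the 50 mm station (hole 52 mm wide, chamfered 2 mm), on the carrier's top face, at (0, -124, 45) mm in the carrier's frame, whose axes it has. Its punch is seated when the punch's origin lies 26 mm below this point.
- punch_26: Steel punch, bottom-heavy, 65 mm tall, on the bench or absent, about 160 g: shank 26 mm across, z = 0 to 26 mm (foot chamfered 2 mm); collar 36 mm across, z = 26 to 34; black grip bar 44 (x) x 16 (y) mm, z = 34 to 65, centred on the axis; a narrower beak, the nose, juts to x = -44. Origin: foot centre; z up; the nose points to -x. Grasp the bar across its 16 mm.
- nose_26 (a point): Tip of the nose of punch_26, at (-44, 0, 50) mm in the punch's frame.
- punch_32: Steel punch, bottom-heavy, 65 mm tall, on the bench or absent, about 210 g: shank 32 mm across, z = 0 to 26 mm (foot chamfered 2 mm); collar 42 mm across, z = 26 to 34; black grip bar 44 (x) x 16 (y) mm, z = 34 to 65, centred on the axis; a narrower beak, the nose, juts to x = -44. Origin: foot centre; z up; the nose points to -x. Grasp the bar across its 16 mm.
- nose_32 (a point): Tip of the nose of punch_32, at (-44, 0, 50) mm in the punch's frame.
- punch_38: Steel punch, bottom-heavy, 65 mm tall, on the bench or absent, about 260 g: shank 38 mm across, z = 0 to 26 mm (foot chamfered 2 mm); collar 48 mm across, z = 26 to 34; black grip bar 44 (x) x 16 (y) mm, z = 34 to 65, centred on the axis; a narrower beak, the nose, juts to x = -44. Origin: foot centre; z up; the nose points to -x. Grasp the bar across its 16 mm.
- nose_38 (a point): Tip of the nose of punch_38, at (-44, 0, 50) mm in the punch's frame.
- punch_44: Steel punch, bottom-heavy, 65 mm tall, on the bench or absent, about 310 g: shank 44 mm across, z = 0 to 26 mm (foot chamfered 2 mm); collar 54 mm across, z = 26 to 34; black grip bar 44 (x) x 16 (y) mm, z = 34 to 65, centred on the axis; a narrower beak, the nose, juts to x = -44. Origin: foot centre; z up; the nose points to -x. Grasp the bar across its 16 mm.
- nose_44 (a point): Tip of the nose of punch_44, at (-44, 0, 50) mm in the punch's frame.
- punch_50: Steel punch, bottom-heavy, 65 mm tall, on the bench or absent, about 360 g: shank 50 mm across, z = 0 to 26 mm (foot chamfered 2 mm); collar 60 mm across, z = 26 to 34; black grip bar 44 (x) x 16 (y) mm, z = 34 to 65, centred on the axis; a narrower beak, the nose, juts to x = -44. Origin: foot centre; z up; the nose points to -x. Grasp the bar across its 16 mm.
- nose_50 (a point): Tip of the nose of punch_50, at (-44, 0, 50) mm in the punch's frame.
- dust_plug_26: Turned wooden dust plug, 56 mm tall, sitting in the 26 mm station at the start (in some starts absent): shank 22 mm in diameter and 22 mm long, a cap 36 mm wide and 6 mm thick resting on the carrier, and on it a round knob 26 mm in diameter and 28 mm high (z = 28 to 56 mm) to grasp. Origin: centre of the shank's foot; z up.
- dust_plug_38: Turned wooden dust plug, 56 mm tall, sitting in the 38 mm station at the start (in some starts absent): shank 34 mm in diameter and 22 mm long, a cap 48 mm wide and 6 mm thick resting on the carrier, and on it a round knob 26 mm in diameter and 28 mm high (z = 28 to 56 mm) to grasp. Origin: centre of the shank's foot; z up.
- dust_plug_50: Turned wooden dust plug, 56 mm tall, sitting in the 50 mm station at the start (in some starts absent): shank 46 mm in diameter and 22 mm long, a cap 60 mm wide and 6 mm thick resting on the carrier, and on it a round knob 26 mm in diameter and 28 mm high (z = 28 to 56 mm) to grasp. Origin: centre of the shank's foot; z up.
- plug_tray: Open plywood tray, 150 x 150 x 30 mm high, walls 6 mm and floor about 6 mm thick, fixed to the bench to the left of the carrier. Origin: centre of its underside.
- treadle (a joint): Angle of the spring treadle at the carrier's right end, a steel plate 70 mm wide hinged at its back edge, whose front end is pushed down: 0 = up (level), 0.30 rad = down at its stop. It springs back up when let go. At the pad it takes about 4 N to start it and about 10 N to hold it at the stop.
- treadle_pad (a point): Middle of the top of the ribbed rubber pad on the treadle's front end, where to press, 80 mm in front of the hinge and 56 mm above the bench when up; it goes down 24 mm. Axes as the treadle's.
- tape_measure: Pocket tape measure, 38 x 86 x 70 mm, a bystander standing to the left. Origin: centre of its underside.
- spring_clamp: Spring clamp, 96 x 141 x 22 mm, a bystander lying to the right. Origin: centre of its underside.
Not all that is in view belongs to the job. Leave any purple look-alike of the dust_plug_38 alone.

How it is judged:
By the outcome, as a careful person would: the job done as asked, in the order asked, and still so for the second after the job is handed in, with the robot touching nothing.
Of punch_26, punch_32, punch_38, punch_44, punch_50 only 3 to 5 are there at a start; the rules pass over those that are not, and their reading is None.
Of dust_plug_26, dust_plug_38, dust_plug_50 only 2 to 3 are there at a start; the rules pass over those that are not, and their reading is None.
At some moment in a run one of punch_44, punch_50 may be knocked a few centimetres aside while the robot is not near it.
It also fails if it takes over 210 s, if anything falls off the work surface, if the arm or the gripper's body presses on something with over 40 N, if the wrist force passes 120 N, or if a joint passes its speed limit or range.

## Working session

There is one attempt and no reset: what is moved stays moved. The work goes in short steps, Python scripts to look and compute and a shell command to move; the robot and the scene stay as the last step left them, time stands still between calls to the robot, and variables do not carry over. Pictures are saved under pics/ and viewed, at most 14 in all, crops included, and the job is handed in when it is done.

```bash
ls; mkdir -p pics; cat > h.py <<'E'
import numpy as np, cv2
from plant import telemetry, cams, ticket
def snap(n,f=None):
    p,d=cams.get_image(n)
    if f: cv2.imwrite('pics/'+f,p[:,:,::-1])
    return p,d,cams.get_calibration(n)
def w(c,u,v,z=None,d=None):
    r=np.linalg.inv(c['K'])@np.array([u,v,1.]);R=np.array(c['R']);t=np.array(c['t'])
    if d is not None: return R.T@(r*d-t)
    o=-R.T@t; k=R.T@r; return o+k*(z-o[2])/k[2]
def px(c,X):
    q=np.array(c['K'])@(np.array(c['R'])@np.array(X)+np.array(c['t'])); return q[:2]/q[2]
E
python3 - <<'E'
from h import *
for n in('scene','side'):
    p,d,c=snap(n,n+'0.png')
    print(n,-np.array(c['R']).T@c['t'])
    for th in ['carrier','punch_26','punch_32','punch_38','punch_44','punch_50','dust_plug_26','dust_plug_38','dust_plug_50','plug_tray','treadle_pad','spring_clamp','tape_measure']:
        for b in cams.boxes_of(n,th)[:4]:
            u,v=b['xy'];dd=d[int(v),int(u)]
            print(th,round(b['score'],2),np.round([u,v]),np.round(w(c,u,v,d=dd)) if dd else None)
print(telemetry.read_state())
E
```

```text
pics
scene [-312.95642519  737.04052208  976.81021463]
carrier 0.8 [321. 193.] [573. -29.  44.]
punch_26 0.84 [307. 242.] [428. 145.  56.]
punch_26 0.73 [263. 272.] [416. 297.  64.]
punch_26 0.69 [338. 210.] [478. -13.  45.]
punch_26 0.47 [404. 182.] [ 449. -265.   32.]
punch_32 0.84 [307. 242.] [428. 145.  56.]
punch_32 0.73 [263. 272.] [416. 297.  64.]
punch_32 0.69 [338. 210.] [478. -13.  45.]
punch_32 0.47 [404. 182.] [ 449. -265.   32.]
punch_38 0.84 [307. 242.] [428. 145.  56.]
punch_38 0.73 [263. 272.] [416. 297.  64.]
punch_38 0.69 [338. 210.] [478. -13.  45.]
punch_38 0.47 [404. 182.] [ 449. -265.   32.]
punch_44 0.84 [307. 242.] [428. 145.  56.]
punch_44 0.73 [263. 272.] [416. 297.  64.]
punch_44 0.69 [338. 210.] [478. -13.  45.]
punch_44 0.47 [404. 182.] [ 449. -265.   32.]
punch_50 0.84 [307. 242.] [428. 145.  56.]
punch_50 0.73 [263. 272.] [416. 297.  64.]
punch_50 0.69 [338. 210.] [478. -13.  45.]
punch_50 0.47 [404. 182.] [ 449. -265.   32.]
dust_plug_26 0.73 [340. 170.] [ 596. -129.   67.]
dust_plug_26 0.64 [310. 187.] [596.  -7.  64.]
dust_plug_26 0.62 [361. 225.] [3
[... 1754 characters left out ...]
.]
{'t': 1.4, 'q': array([-1.30353904e+00,  1.23784153e-01,  1.65031022e+00, -2.62762453e-05,
        1.36749328e+00, -8.25845288e-02]), 'dq': array([-0.00166123, -0.00118614,  0.00086018, -0.00040013, -0.00043584,
        0.00112378]), 'joint_efforts': array([ 8.13970873e-04, -4.23579919e+01, -3.65748668e+01, -5.26966255e-05,
        4.78251750e-04, -4.08486983e-06]), 'tool_pos': array([ 222.75843792, -610.62183908,  231.32642871]), 'tcp_rot': array([ 3.67781932e-06,  9.84739845e-01,  1.74032865e-01, -1.25820349e-05]), 'ft_force': array([-0.27139805,  0.0585447 , -0.53686879]), 'ft_torque': array([ 0.00687645, -0.05518385,  0.06888966]), 'grasp_force': 0.0, 'grip_width': 1.0018326451070687}
```

```bash
python3 - <<'E'
import cv2
a=cv2.imread('pics/scene0.png')[130:330,160:430];cv2.imwrite('pics/sceneC.png',cv2.resize(a,(800,592),interpolation=3))
a=cv2.imread('pics/side0.png')[130:330,240:440];cv2.imwrite('pics/sideC.png',cv2.resize(a,(600,600),interpolation=3))
E
```

```text
(no output)
```

View pics/sceneC.png

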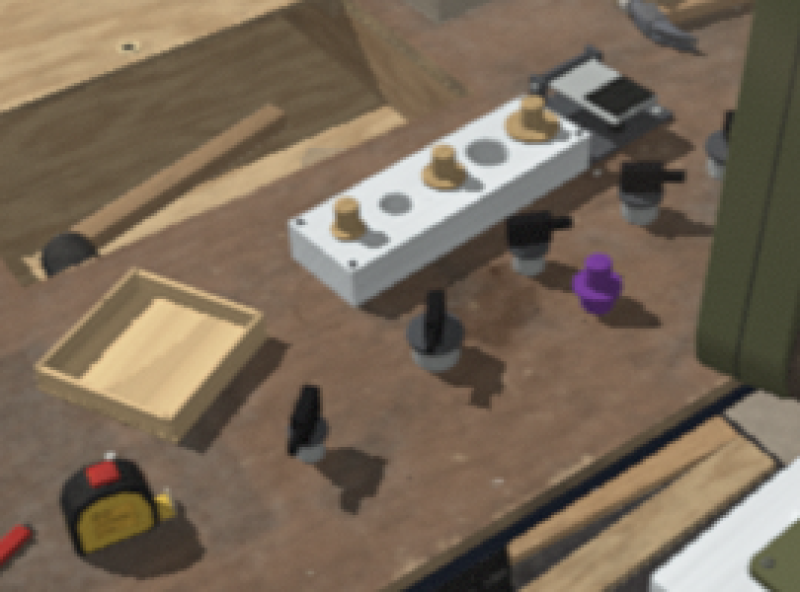

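View pics/sideC.png

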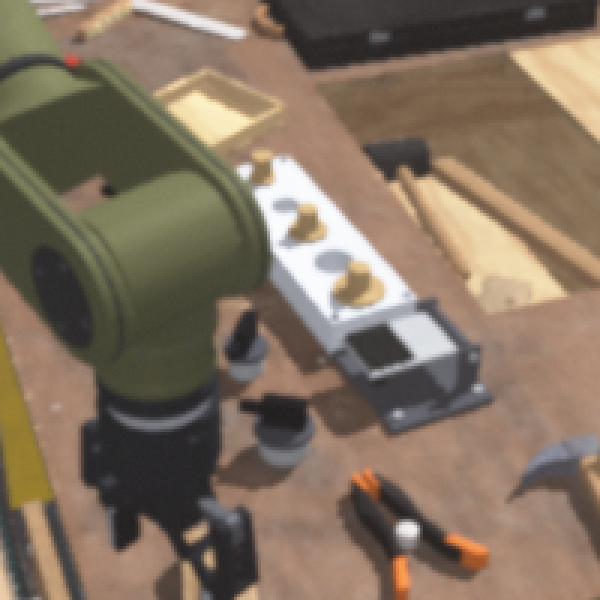

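```bash
python3 -m handwheel '[{"tx":20,"ty":40,"tz":25,"az":-2},{"tx":20,"ty":40,"tz":25,"az":-2},{"tx":20,"ty":40,"tz":25,"az":-2},{"tx":20,"ty":40,"tz":25,"az":-2},{"tx":20,"ty":40,"tz":25,"az":-2},{"tx":20,"ty":40,"tz":20,"az":-2},{"tx":20,"ty":40,"tz":20,"az":-2},{"tx":20,"ty":40,"tz":20,"az":-2},{"tx":20,"ty":40,"tz":20,"az":-2},{"tx":20,"ty":40,"tz":20,"az":-2}]'
python3 - <<'E'
from h import *
p,d,c=snap('wrist','w1.png')
print(telemetry.read_state()['tool_pos'],-np.array(c['R']).T@c['t'],np.round(c['R'],2),c['K'])
for th in ['punch_26','dust_plug_26','treadle_pad','plug_tray','carrier']:
    for b in cams.boxes_of('wrist',th)[:6]:
        u,v=b['xy'];dd=d[int(v),int(u)]
        print(th,round(b['score'],2),np.round([u,v]),np.round(w(c,u,v,d=dd)) if dd else None)
E
```

```text
[ 222.72719705 -610.62059824  231.30153408] [ 291.99663177 -586.43128249  374.61490835] [[ 0.34 -0.94 -0.  ]
 [-0.9  -0.33  0.28]
 [-0.27 -0.1  -0.96]] [[297.33384122   0.         319.62906246]
 [  0.         297.33384122 196.79255769]
 [  0.           0.           1.        ]]invalid input
```

View pics/w1.png

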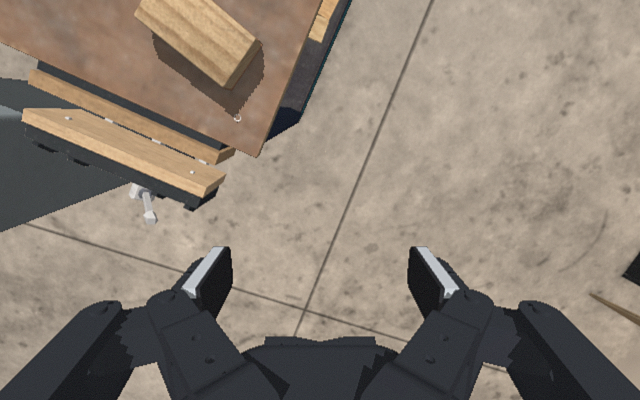

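The picture shows only the floor and the bench corner, with the fingers at (205,270) and (435,270): the arm has not moved. The rows probably need every key.

```bash
python3 -m handwheel '[{"ax":0,"ay":0,"az":-2,"tx":20,"ty":40,"tz":25,"jaw":-1},{"ax":0,"ay":0,"az":-2,"tx":20,"ty":40,"tz":25,"jaw":-1},{"ax":0,"ay":0,"az":-2,"tx":20,"ty":40,"tz":25,"jaw":-1},{"ax":0,"ay":0,"az":-2,"tx":20,"ty":40,"tz":25,"jaw":-1},{"ax":0,"ay":0,"az":-2,"tx":20,"ty":40,"tz":25,"jaw":-1},{"ax":0,"ay":0,"az":-2,"tx":20,"ty":50,"tz":20,"jaw":-1},{"ax":0,"ay":0,"az":-2,"tx":20,"ty":50,"tz":20,"jaw":-1},{"ax":0,"ay":0,"az":-2,"tx":20,"ty":50,"tz":20,"jaw":-1},{"ax":0,"ay":0,"az":-2,"tx":20,"ty":50,"tz":20,"jaw":-1},{"ax":0,"ay":0,"az":-2,"tx":20,"ty":50,"tz":20,"jaw":-1}]'
python3 - <<'E'
from h import *
p,d,c=snap('wrist','w2.png')
print(telemetry.read_state()['tool_pos'],-np.array(c['R']).T@c['t'],np.round(c['R'],2),c['K'])
for th in ['punch_26','dust_plug_26','treadle_pad','plug_tray','carrier']:
    for b in cams.boxes_of('wrist',th)[:6]:
        u,v=b['xy'];dd=d[int(v),int(u)]
        print(th,round(b['score'],2),np.round([u,v]),np.round(w(c,u,v,d=dd)) if dd else None)
E
```

```text
t: 2.95
tool_pos: [422.9, -158.9, 457.3]
tcp_rot: [0.0, 1.0, -0.0, 0.001]
ft_force: [0.7, -0.2, 0.6]
grip_width: 0.999
grasp_force: 0.0
[ 424.91528715 -154.24169819  460.76253616] [ 497.51335682 -154.41821917  604.56593209] [[ 0.   -1.   -0.  ]
 [-0.96 -0.    0.28]
 [-0.28  0.   -0.96]] [[297.33384122   0.         319.62906246]
 [  0.         297.33384122 196.79255769]
 [  0.           0.           1.        ]]
punch_26 0.91 [320. 128.] [ 469. -154.   69.]
punch_26 0.79 [ 85. 145.] [436. 278.  54.]
punch_26 0.77 [389. 135.] [ 458. -277.   69.]
punch_26 0.59 [165. 136.] [455. 122.  65.]
punch_26 0.56 [245. 115.] [491. -23.  69.]
punch_26 0.46 [158.  37.] [609. 102.  85.]
dust_plug_26 0.83 [306.  36.] [ 611. -132.   84.]
dust_plug_26 0.74 [159.  38.] [609. 101.  82.]
dust_plug_26 0.6 [256. 160.] [410. -36.  60.]
dust_plug_26 0.57 [234.  40.] [605. -17.  84.]
treadle_pad 0.95 [366.  37.] [ 616. -231.   55.]
treadle_pad 0.69 [163.  38.] [610. 101.  72.]
plug_tray 0.89 [48. 44.] None
plug_tray 0.54 [389. 134.] [ 460. -276.   69.]
carrier 0.81 [277.  43.] [615. -77.  19.]
```

View pics/w2.png

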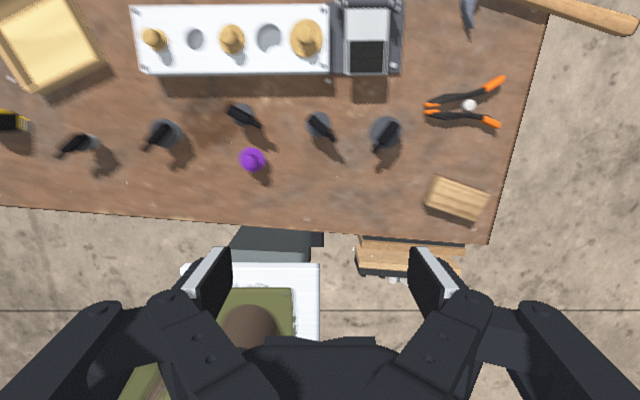

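The wrist picture shows the plugs at (153,38), (232,38) and (306,38), and the open holes at (195,40) and (270,38). The five punches are at (78,145), (163,134), (243,115), (320,127) and (386,133). The purple look-alike on the bench at (252,160) is out because the real plugs are wooden and sit in the carrier. Next I extract the geometry from depth.

```bash
cat >> h.py <<'E'
def cloud(d,c):
    v,u=np.indices(d.shape); r=np.stack([u,v,np.ones_like(u)],-1)@np.linalg.inv(c['K']).T
    P=(r*d[...,None]-np.array(c['t']))@np.array(c['R']); P[d<=0]=np.nan; return P
def punch(P,p,x,y,zb=0,R=55):
    """bar & collar near x,y; zb=height of origin"""
    Z=P[...,2]; near=np.hypot(P[...,0]-x,P[...,1]-y)<R
    dark=p.max(-1)<75
    b=P[near&(Z>zb+58)&(Z<zb+76)][:,:2]
    n=P[near&(Z>zb+47)&(Z<zb+76)][:,:2]
    k=P[near&(Z>zb+27)&(Z<zb+43)][:,:2]
    (cb),(s),ang=cv2.minAreaRect(b.astype(np.float32))
    ax=np.linalg.svd(b-b.mean(0))[2][0]
    e=(n-np.array(cb))@ax
    if abs(e.max())>abs(e.min()): ax=ax
    else: ax=-ax
    (ck,rk)=cv2.minEnclosingCircle(k.astype(np.float32)) if len(k)>5 else ((0,0),0)
    return dict(bar=np.round(cb,1),size=np.round(s,1),nose_deg=round(np.degrees(np.arctan2(ax[1],ax[0])),1),ext=np.round([e.min(),e.max()]),collar=np.round(ck,1),D=round(2*rk,1),n=len(b),zmax=round(float(np.nanmax(Z[near])),1))
def plugtop(P,x,y,lo=75,R=25):
    m=(np.hypot(P[...,0]-x,P[...,1]-y)<R)&(P[...,2]>lo); q=P[m]
    return np.round([*((np.percentile(q[:,:2],2,axis=0)+np.percentile(q[:,:2],98,axis=0))/2),q[:,2].max()],1),len(q)
E
python3 - <<'E'
from h import *
p,d,c=snap('wrist'); P=cloud(d,c)
for x,y in[(436,278),(455,125),(491,-23),(469,-154),(458,-275)]: print(punch(P,p,x,y))
for x,y in[(609,102),(605,-17),(611,-132)]: print(plugtop(P,x,y))
m=(abs(P[...,2]-45)<4)&(P[...,0]>530)&(p.min(-1)>150)&(P[...,1]>-190)&(P[...,1]<170)
q=P[m][:,:2].astype(np.float32); print('carrier',cv2.minAreaRect(q),np.median(P[m][:,2]))
m=(P[...,2]>20)&(P[...,2]<40)&(P[...,1]>220)&(P[...,0]>530);q=P[m][:,:2].astype(np.float32);print('tray',cv2.minAreaRect(q))
m=(P[...,2]>48)&(P[...,2]<62)&(P[...,1]<-185)&(P[...,1]>-290)&(P[...,0]>530);q=P[m]
print('treadle',np.nanmin(q,0),np.nanmax(q,0)); m&=p.max(-1)<60; print('pad',np.median(P[m],0))
E
```

```text
{'bar': array([430.1, 290.7]), 'size': array([15.9, 63.4]), 'nose_deg': np.float64(127.0), 'ext': array([-32.,  35.]), 'collar': array([436. , 282.5]), 'D': 41.5, 'n': 269, 'zmax': 68.4}
{'bar': array([446.3, 134.2]), 'size': array([16.3, 62.1]), 'nose_deg': np.float64(134.2), 'ext': array([-32.,  34.]), 'collar': array([453. , 127.4]), 'D': 54.5, 'n': 259, 'zmax': 68.3}
{'bar': array([482.2, -27.8]), 'size': array([60.1, 16.1]), 'nose_deg': np.float64(-119.0), 'ext': array([-36.,  30.]), 'collar': array([485.8, -21.8]), 'D': 43.1, 'n': 252, 'zmax': 68.1}
{'bar': array([ 465.8, -163.6]), 'size': array([52.3, 16. ]), 'nose_deg': np.float64(-131.7), 'ext': array([-26.,  39.]), 'collar': array([ 468.9, -160.3]), 'D': 47.8, 'n': 238, 'zmax': 557.6}
{'bar': array([ 446.9, -280.8]), 'size': array([16.1, 62.8]), 'nose_deg': np.float64(144.7), 'ext': array([-31.,  34.]), 'collar': array([ 454.5, -286.4]), 'D': 59.6, 'n': 246, 'zmax': 550.8}
(array([606.3, 106.7,  82.3]), 239)
(array([607.7, -17.1,  81. ]), 230)
(array([ 608.9, -140.6,   82.2]), 227)
carrier ((608.086669921875, -15.885665893554688), (100.624267578125, 320.7179260253906), 0.6050846576690674) 45.150934440424585
tray ((617.9774169921875, 323.338623046875), (145.24899291992188, 152.14845275878906), 21.675819396972656)
treadle [ 552.51811647 -289.4964644    48.06929429] [ 662.98177679 -189.95181641   60.3072859 ]
pad [ 581.13870807 -241.42534527   56.34403192]
```

```bash
python3 -m handwheel '[{"ax":0,"ay":0,"az":0,"tx":23,"ty":33,"tz":-40,"jaw":-0.3},{"ax":0,"ay":0,"az":0,"tx":23,"ty":33,"tz":-40,"jaw":-0.3},{"ax":0,"ay":0,"az":0,"tx":23,"ty":33,"tz":-40,"jaw":-0.3},{"ax":0,"ay":0,"az":0,"tx":23,"ty":33,"tz":-40,"jaw":-0.3},{"ax":0,"ay":0,"az":0,"tx":23,"ty":33,"tz":-40,"jaw":-0.3},{"ax":0,"ay":0,"az":0,"tx":23,"ty":33,"tz":-40,"jaw":-0.3},{"ax":0,"ay":0,"az":0,"tx":23,"ty":33,"tz":-40,"jaw":-0.3},{"ax":0,"ay":0,"az":0,"tx":20,"ty":30,"tz":-50,"jaw":-0.3},{"ax":0,"ay":0,"az":0,"tx":0,"ty":0,"tz":0,"jaw":-0.3},{"ax":0,"ay":0,"az":0,"tx":0,"ty":0,"tz":0,"jaw":-0.3}]'
python3 - <<'E'
from h import *
p,d,c=snap('wrist','w3.png'); P=cloud(d,c)
print(telemetry.read_state()['tool_pos'],telemetry.read_state()['grip_width'],plugtop(P,606,107),plugtop(P,607,-17))
E
```

```text
t: 4.55
tool_pos: [603.9, 98.9, 126.4]
tcp_rot: [0.0, 1.0, -0.0, -0.0]
ft_force: [-0.0, -0.5, 0.3]
grip_width: 0.65
grasp_force: 0.0
[604.58428297  98.8673062  127.9054982 ] 0.6523429325859299 (array([613.4, 107.5, 229.6]), 13839) (array([609.7, -14.7,  83.1]), 1138)
```

View pics/w3.png

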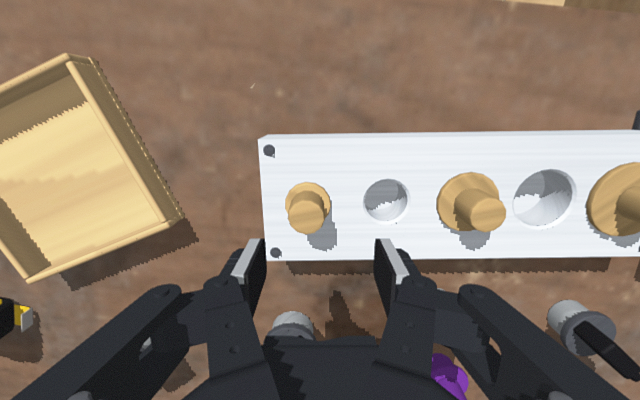

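The picture shows plug 26 at (306,213), slightly left of the mid-line between the fingers. The holes are at (386,200) and (544,197), with the tray on the left at (70,170).

```bash
python3 - <<'E'
from h import *
c=cams.get_calibration('wrist')
for u,v,z in[(305.5,212,79),(386,200.5,45),(544,197,45),(487,213,79),(69,56,30),(181,222,30),(30,282,30)]: print(u,w(c,u,v,z).round(1))
E
```

```text
305.5 [610.8 108.3  79. ]
386 [608.4  45.7  45. ]
544 [611.1 -79.5  45. ]
487 [609.8 -16.1  79. ]
69 [716.7 284.5  30. ]
181 [584.8 218.9  30. ]
30 [525.9 366.1  30. ]
```

```bash
python3 -m handwheel '[{"ax":0,"ay":0,"az":0,"tx":4,"ty":9,"tz":-13,"jaw":-0.3},{"ax":0,"ay":0,"az":0,"tx":0,"ty":0,"tz":-30,"jaw":-0.3},{"ax":0,"ay":0,"az":0,"tx":0,"ty":0,"tz":-29,"jaw":-0.3},{"ax":0,"ay":0,"az":0,"tx":0,"ty":0,"tz":0,"jaw":-0.3},{"ax":0,"ay":0,"az":0,"tx":0,"ty":0,"tz":0,"jaw":1},{"ax":0,"ay":0,"az":0,"tx":0,"ty":0,"tz":0,"jaw":1},{"ax":0,"ay":0,"az":0,"tx":0,"ty":0,"tz":0,"jaw":1},{"ax":0,"ay":0,"az":0,"tx":0,"ty":0,"tz":0,"jaw":1}]'
```

```text
t: 5.6
tool_pos: [609.4, 109.5, 56.8]
tcp_rot: [-0.0, 1.0, 0.0, 0.002]
ft_force: [-0.5, -1.2, 6.0]
grip_width: 0.284
grasp_force: 59.3
```

```bash
python3 -m handwheel '[{"ax":0,"ay":0,"az":0,"tx":0,"ty":0,"tz":40,"jaw":1},{"ax":0,"ay":0,"az":0,"tx":0,"ty":10,"tz":35,"jaw":1},{"ax":0,"ay":0,"az":0,"tx":7,"ty":50,"tz":0,"jaw":1},{"ax":0,"ay":0,"az":0,"tx":7,"ty":50,"tz":0,"jaw":1},{"ax":0,"ay":0,"az":0,"tx":7,"ty":50,"tz":0,"jaw":1},{"ax":0,"ay":0,"az":0,"tx":7,"ty":50,"tz":0,"jaw":1},{"ax":0,"ay":0,"az":0,"tx":8,"ty":50,"tz":0,"jaw":1},{"ax":0,"ay":0,"az":0,"tx":0,"ty":0,"tz":-20,"jaw":1},{"ax":0,"ay":0,"az":0,"tx":0,"ty":0,"tz":-40,"jaw":1},{"ax":0,"ay":0,"az":0,"tx":0,"ty":0,"tz":0,"jaw":1}]'
```

```text
t: 6.85
tool_pos: [640.2, 367.0, 63.5]
tcp_rot: [0.002, 1.0, 0.0, -0.005]
ft_force: [0.2, 0.9, -0.5]
grip_width: 0.281
grasp_force: 59.3
```

```bash
python3 -m handwheel '[{"ax":0,"ay":0,"az":0,"tx":0,"ty":0,"tz":0,"jaw":1},{"ax":0,"ay":0,"az":0,"tx":0,"ty":0,"tz":-10,"jaw":1},{"ax":0,"ay":0,"az":0,"tx":0,"ty":0,"tz":-10,"jaw":1},{"ax":0,"ay":0,"az":0,"tx":0,"ty":0,"tz":0,"jaw":1}]'
```

```text
t: 7.35
tool_pos: [643.0, 368.9, 48.0]
tcp_rot: [0.0, 1.0, 0.0, -0.001]
ft_force: [0.0, 1.0, -0.2]
grip_width: 0.283
grasp_force: 59.3
```

```bash
python3 -m handwheel '[{"ax":0,"ay":0,"az":0,"tx":0,"ty":0,"tz":-6,"jaw":1},{"ax":0,"ay":0,"az":0,"tx":0,"ty":0,"tz":0,"jaw":-0.2},{"ax":0,"ay":0,"az":0,"tx":0,"ty":0,"tz":0,"jaw":-0.2},{"ax":0,"ay":0,"az":0,"tx":0,"ty":0,"tz":0,"jaw":-0.2},{"ax":0,"ay":0,"az":0,"tx":0,"ty":0,"tz":55,"jaw":-0.2},{"ax":0,"ay":0,"az":0,"tx":0,"ty":-20,"tz":50,"jaw":-0.2},{"ax":0,"ay":0,"az":0,"tx":-7,"ty":-60,"tz":0,"jaw":-0.2},{"ax":0,"ay":0,"az":0,"tx":-7,"ty":-60,"tz":0,"jaw":-0.2},{"ax":0,"ay":0,"az":0,"tx":-7,"ty":-60,"tz":0,"jaw":-0.2},{"ax":0,"ay":0,"az":0,"tx":-7,"ty":-60,"tz":0,"jaw":-0.2}]'
python3 -m handwheel '[{"ax":0,"ay":0,"az":0,"tx":-7,"ty":-60,"tz":0,"jaw":-0.2},{"ax":0,"ay":0,"az":0,"tx":0,"ty":-60,"tz":0,"jaw":-0.2},{"ax":0,"ay":0,"az":0,"tx":0,"ty":0,"tz":0,"jaw":-0.2},{"ax":0,"ay":0,"az":0,"tx":0,"ty":0,"tz":0,"jaw":-0.2}]'
```

```text
t: 8.6
tool_pos: [615.5, 107.6, 148.9]
tcp_rot: [-0.0, 1.0, 0.001, 0.001]
ft_force: [1.4, -0.3, 0.6]
grip_width: 0.6
grasp_force: 0.0
t: 9.1
tool_pos: [608.8, -10.5, 148.6]
tcp_rot: [-0.0, 1.0, 0.0, 0.0]
ft_force: [0.4, -0.2, -0.1]
grip_width: 0.596
grasp_force: 0.0
```

```bash
python3 -m handwheel '[{"ax":0,"ay":0,"az":0,"tx":0,"ty":-5.5,"tz":-40,"jaw":-0.2},{"ax":0,"ay":0,"az":0,"tx":0,"ty":0,"tz":-40,"jaw":-0.2},{"ax":0,"ay":0,"az":0,"tx":0,"ty":0,"tz":-12,"jaw":-0.2},{"ax":0,"ay":0,"az":0,"tx":0,"ty":0,"tz":0,"jaw":1},{"ax":0,"ay":0,"az":0,"tx":0,"ty":0,"tz":0,"jaw":1},{"ax":0,"ay":0,"az":0,"tx":0,"ty":0,"tz":0,"jaw":1},{"ax":0,"ay":0,"az":0,"tx":0,"ty":0,"tz":0,"jaw":1},{"ax":0,"ay":0,"az":0,"tx":0,"ty":0,"tz":40,"jaw":1},{"ax":0,"ay":0,"az":0,"tx":0,"ty":0,"tz":40,"jaw":1},{"ax":0,"ay":0,"az":0,"tx":0,"ty":0,"tz":0,"jaw":1}]'
```

```text
t: 10.35
tool_pos: [611.7, -16.6, 141.6]
tcp_rot: [0.001, 1.0, 0.0, 0.005]
ft_force: [0.3, 0.0, -0.0]
grip_width: 0.282
grasp_force: 59.2
```

```bash
python3 -m handwheel '[{"ax":0,"ay":0,"az":0,"tx":-6,"ty":60,"tz":0,"jaw":1},{"ax":0,"ay":0,"az":0,"tx":-6,"ty":60,"tz":0,"jaw":1},{"ax":0,"ay":0,"az":0,"tx":-6,"ty":60,"tz":0,"jaw":1},{"ax":0,"ay":0,"az":0,"tx":-6,"ty":60,"tz":0,"jaw":1},{"ax":0,"ay":0,"az":0,"tx":-6,"ty":60,"tz":0,"jaw":1},{"ax":0,"ay":0,"az":0,"tx":-3,"ty":60,"tz":0,"jaw":1},{"ax":0,"ay":0,"az":0,"tx":0,"ty":0,"tz":-30,"jaw":1},{"ax":0,"ay":0,"az":0,"tx":0,"ty":0,"tz":-40,"jaw":1},{"ax":0,"ay":0,"az":0,"tx":0,"ty":0,"tz":0,"jaw":1},{"ax":0,"ay":0,"az":0,"tx":0,"ty":0,"tz":0,"jaw":1}]'
```

```text
t: 11.6
tool_pos: [576.1, 343.8, 66.9]
tcp_rot: [-0.0, 1.0, 0.0, 0.0]
ft_force: [-0.6, 0.1, -0.5]
grip_width: 0.282
grasp_force: 59.4
```

```bash
python3 -m handwheel '[{"ax":0,"ay":0,"az":0,"tx":0,"ty":0,"tz":-16,"jaw":1},{"ax":0,"ay":0,"az":0,"tx":0,"ty":0,"tz":-10,"jaw":1},{"ax":0,"ay":0,"az":0,"tx":0,"ty":0,"tz":0,"jaw":1},{"ax":0,"ay":0,"az":0,"tx":0,"ty":0,"tz":0,"jaw":-0.2},{"ax":0,"ay":0,"az":0,"tx":0,"ty":0,"tz":0,"jaw":-0.2},{"ax":0,"ay":0,"az":0,"tx":0,"ty":0,"tz":0,"jaw":-0.2},{"ax":0,"ay":0,"az":0,"tx":0,"ty":0,"tz":55,"jaw":-0.2},{"ax":0,"ay":0,"az":0,"tx":0,"ty":-20,"tz":50,"jaw":-0.2},{"ax":0,"ay":0,"az":0,"tx":4,"ty":-60,"tz":0,"jaw":-0.2},{"ax":0,"ay":0,"az":0,"tx":4,"ty":-60,"tz":0,"jaw":-0.2}]'
python3 -m handwheel '[{"ax":0,"ay":0,"az":0,"tx":4,"ty":-60,"tz":0,"jaw":-0.2},{"ax":0,"ay":0,"az":0,"tx":4,"ty":-60,"tz":0,"jaw":-0.2},{"ax":0,"ay":0,"az":0,"tx":4,"ty":-60,"tz":0,"jaw":-0.2},{"ax":0,"ay":0,"az":0,"tx":4,"ty":-60,"tz":0,"jaw":-0.2},{"ax":0,"ay":0,"az":0,"tx":5,"ty":-60,"tz":0,"jaw":-0.2},{"ax":0,"ay":0,"az":0,"tx":4,"ty":-43,"tz":0,"jaw":-0.2},{"ax":0,"ay":0,"az":0,"tx":0,"ty":0,"tz":0,"jaw":-0.2},{"ax":0,"ay":0,"az":0,"tx":0,"ty":0,"tz":0,"jaw":-0.2}]'
```

```text
t: 12.85
tool_pos: [584.2, 203.0, 146.8]
tcp_rot: [-0.0, 1.0, 0.001, 0.001]
ft_force: [0.8, -0.5, -0.6]
grip_width: 0.603
grasp_force: 0.0
t: 13.85
tool_pos: [608.5, -138.8, 145.1]
tcp_rot: [-0.0, 1.0, 0.0, -0.0]
ft_force: [-1.0, -0.9, 1.1]
grip_width: 0.597
grasp_force: 0.0
```

```bash
python3 -m handwheel '[{"ax":0,"ay":0,"az":0,"tx":1,"ty":-1,"tz":-40,"jaw":-0.2},{"ax":0,"ay":0,"az":0,"tx":0,"ty":0,"tz":-40,"jaw":-0.2},{"ax":0,"ay":0,"az":0,"tx":0,"ty":0,"tz":-9,"jaw":-0.2},{"ax":0,"ay":0,"az":0,"tx":0,"ty":0,"tz":0,"jaw":1},{"ax":0,"ay":0,"az":0,"tx":0,"ty":0,"tz":0,"jaw":1},{"ax":0,"ay":0,"az":0,"tx":0,"ty":0,"tz":0,"jaw":1},{"ax":0,"ay":0,"az":0,"tx":0,"ty":0,"tz":0,"jaw":1},{"ax":0,"ay":0,"az":0,"tx":0,"ty":0,"tz":40,"jaw":1},{"ax":0,"ay":0,"az":0,"tx":0,"ty":0,"tz":40,"jaw":1},{"ax":0,"ay":0,"az":0,"tx":0,"ty":0,"tz":0,"jaw":1}]'
python3 -m handwheel '[{"ax":0,"ay":0,"az":0,"tx":0,"ty":60,"tz":0,"jaw":1},{"ax":0,"ay":0,"az":0,"tx":0,"ty":60,"tz":0,"jaw":1},{"ax":0,"ay":0,"az":0,"tx":0,"ty":60,"tz":0,"jaw":1},{"ax":0,"ay":0,"az":0,"tx":0,"ty":60,"tz":0,"jaw":1},{"ax":0,"ay":0,"az":0,"tx":0,"ty":60,"tz":0,"jaw":1},{"ax":0,"ay":0,"az":0,"tx":-3,"ty":60,"tz":0,"jaw":1},{"ax":0,"ay":0,"az":0,"tx":-3,"ty":58,"tz":0,"jaw":1},{"ax":0,"ay":0,"az":0,"tx":0,"ty":0,"tz":0,"jaw":1},{"ax":0,"ay":0,"az":0,"tx":0,"ty":0,"tz":0,"jaw":1}]'
```

```text
t: 15.1
tool_pos: [612.5, -141.2, 141.4]
tcp_rot: [0.001, 1.0, 0.0, 0.004]
ft_force: [0.8, 0.1, -1.3]
grip_width: 0.278
grasp_force: 59.2
t: 16.23
tool_pos: [603.0, 277.4, 134.9]
tcp_rot: [0.001, 1.0, 0.001, -0.001]
ft_force: [0.4, -0.8, -0.5]
grip_width: 0.277
grasp_force: 59.4
```

```bash
python3 -m handwheel '[{"ax":0,"ay":0,"az":0,"tx":0,"ty":0,"tz":-40,"jaw":1},{"ax":0,"ay":0,"az":0,"tx":0,"ty":0,"tz":-40,"jaw":1},{"ax":0,"ay":0,"az":0,"tx":0,"ty":0,"tz":-12,"jaw":1},{"ax":0,"ay":0,"az":0,"tx":0,"ty":0,"tz":0,"jaw":1},{"ax":0,"ay":0,"az":0,"tx":0,"ty":0,"tz":0,"jaw":-0.2},{"ax":0,"ay":0,"az":0,"tx":0,"ty":0,"tz":0,"jaw":-0.2},{"ax":0,"ay":0,"az":0,"tx":0,"ty":0,"tz":0,"jaw":-0.2},{"ax":0,"ay":0,"az":0,"tx":0,"ty":0,"tz":50,"jaw":-0.2},{"ax":0,"ay":0,"az":0,"tx":-20,"ty":-20,"tz":50,"jaw":-0.2},{"ax":0,"ay":0,"az":0,"tx":-40,"ty":-20,"tz":30,"jaw":-0.2}]'
python3 -m handwheel '[{"ax":0,"ay":0,"az":0,"tx":-40,"ty":-20,"tz":30,"jaw":-0.2},{"ax":0,"ay":0,"az":0,"tx":-40,"ty":-20,"tz":30,"jaw":-0.2},{"ax":0,"ay":0,"az":0,"tx":-40,"ty":-10,"tz":0,"jaw":-0.2},{"ax":0,"ay":0,"az":0,"tx":-40,"ty":0,"tz":0,"jaw":-0.2},{"ax":0,"ay":0,"az":0,"tx":0,"ty":0,"tz":0,"jaw":-0.2},{"ax":0,"ay":0,"az":0,"tx":0,"ty":0,"tz":0,"jaw":-0.2}]'
python3 - <<'E'
from h import *
p,d,c=snap('wrist','w4.png'); P=cloud(d,c)
for x,y in[(436,282),(453,127)]:
    try: print(punch(P,p,x,y))
    except Exception as e: print(e)
E
```

```text
t: 17.48
tool_pos: [545.3, 238.0, 178.3]
tcp_rot: [-0.001, 1.0, 0.0, 0.003]
ft_force: [0.1, -0.7, 1.0]
grip_width: 0.601
grasp_force: 0.0
t: 18.23
tool_pos: [384.2, 188.0, 234.8]
tcp_rot: [-0.0, 1.0, 0.001, 0.001]
ft_force: [1.1, -0.5, 0.7]
grip_width: 0.601
grasp_force: 0.0
{'bar': array([429.3, 292.7]), 'size': array([16.1, 63.6]), 'nose_deg': np.float64(127.1), 'ext': array([-32.,  33.]), 'collar': array([435.7, 281.9]), 'D': 40.3, 'n': 699, 'zmax': 330.2}
{'bar': array([445.7, 135.1]), 'size': array([16.1, 64.4]), 'nose_deg': np.float64(134.0), 'ext': array([-32.,  34.]), 'collar': array([452.4, 128. ]), 'D': 53.7, 'n': 729, 'zmax': 330.1}
```

View pics/w4.png

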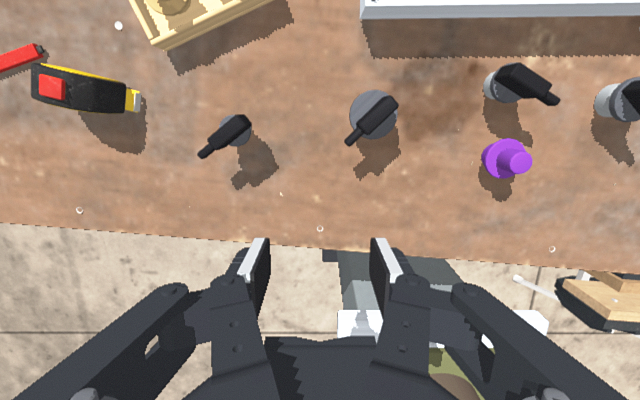

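The picture shows punch A at (235,131), with the smallest collar, B at (374,115), a large one, C at (510,85) and the purple look-alike at (507,158). I still need to tell A and C apart (36 mm or 42 mm collar).

```bash
cat >> h.py <<'E'
def punch2(P,p,x,y,zb=0):
    Z=P[...,2]; near=np.hypot(P[...,0]-x,P[...,1]-y)<50
    b=P[near&(Z>zb+60)&(Z<zb+72)][:,:2].astype(np.float32)
    cb,s,a=cv2.minAreaRect(b); B=cv2.boxPoints((cb,s,a)); e=[B[1]-B[0],B[2]-B[1]]; ax=max(e,key=np.linalg.norm); L=np.linalg.norm(ax); ax=ax/L
    q=(b-np.array(cb)); al=q@ax; pe=abs(q@np.array([-ax[1],ax[0]]))
    # narrower end = nose
    wp=np.percentile(pe[al>L/2-16],90); wm=np.percentile(pe[al<-L/2+16],90)
    if wm<wp: ax=-ax; al=-al
    axis=np.array(cb)+ax*(L/2-44) 
    k=P[near&(Z>zb+30)&(Z<zb+38)&(p.min(-1)>60)][:,:2]-axis
    pk=abs(k@np.array([-ax[1],ax[0]]))
    r=np.hypot(*k.T)
    return dict(axis=axis.round(1),nose=round(float(np.degrees(np.arctan2(ax[1],ax[0]))),1),L=round(float(L),1),W=round(float(min(s)),1),wn=np.round([wp,wm],1),Dcollar=np.round([2*np.percentile(r,q) for q in(80,90,98)],1),perp=round(2*np.percentile(pk,98),1),n=len(k))
E
python3 - <<'E'
from h import *
p,d,c=snap('wrist'); P=cloud(d,c)
for x,y in[(434,282),(452,127),(486,-22)]: print(punch2(P,p,x,y))
a=cv2.imread('pics/w4.png');o=np.hstack([a[80:180,185:285],a[40:140,455:555]])
cv2.imwrite('pics/ac.png',cv2.resize(o,(800,400),interpolation=3))
E
```

```text
{'axis': array([421.8, 302.3]), 'nose': -52.6, 'L': 43.8, 'W': 16.1, 'wn': array([7.1, 7.2]), 'Dcollar': array([64.5, 68.9, 74.5]), 'perp': np.float64(34.6), 'n': 248}
{'axis': array([467.7, 112.2]), 'nose': 134.1, 'L': 43.8, 'W': 16.1, 'wn': array([7.4, 7.2]), 'Dcollar': array([78.3, 86.3, 93.4]), 'perp': np.float64(51.0), 'n': 1027}
{'axis': array([475.4, -39.3]), 'nose': 61.4, 'L': 44.1, 'W': 16.7, 'wn': array([7.1, 7.4]), 'Dcollar': array([74.1, 79.5, 85.2]), 'perp': np.float64(40.0), 'n': 406}
```

View pics/ac.png

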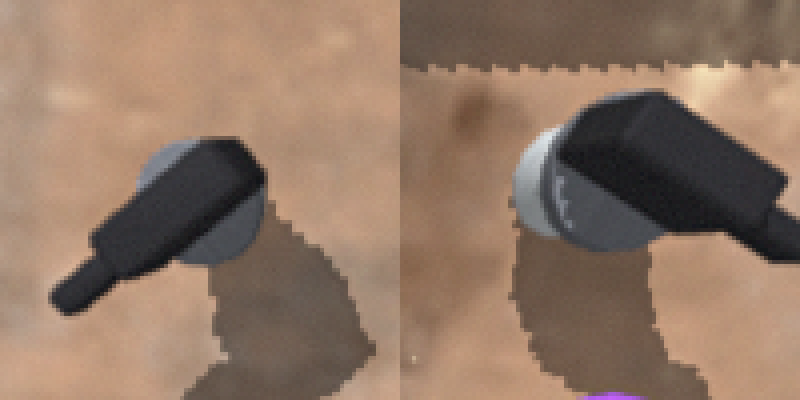

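A's collar measures about 35 mm (punch_26), C's 40 mm (punch_32), B's 51 mm (punch_44); by the earlier view D is punch_38 and E punch_50. I take A first.

```bash
cat >> h.py <<'E'
def bar(P,x,y,zb=0,R=45):
    Z=P[...,2]; r=np.hypot(P[...,0]-x,P[...,1]-y)
    b=P[(r<R)&(Z>zb+60)&(Z<zb+72)][:,:2].astype(np.float32)
    cb,s,a=cv2.minAreaRect(b); B=cv2.boxPoints((cb,s,a)); ax=max([B[1]-B[0],B[2]-B[1]],key=np.linalg.norm); ax=ax/np.linalg.norm(ax)
    n=P[(np.hypot(P[...,0]-cb[0],P[...,1]-cb[1])<50)&(Z>zb+45)&(Z<zb+58)][:,:2]-np.array(cb)
    al=n@ax; n=al[abs(al)>27]
    if n.sum()<0: ax=-ax
    return np.round(cb,1),np.round(s,1),'nose',round(float(np.degrees(np.arctan2(ax[1],ax[0]))),1),'n',len(n),len(b)
E
python3 -m handwheel '[{"ax":0,"ay":0,"az":-9,"tx":9,"ty":16,"tz":-20,"jaw":-0.2},{"ax":0,"ay":0,"az":-9,"tx":9,"ty":16,"tz":-20,"jaw":-0.2},{"ax":0,"ay":0,"az":-9,"tx":9,"ty":16,"tz":-20,"jaw":-0.2},{"ax":0,"ay":0,"az":-9,"tx":9,"ty":16,"tz":-20,"jaw":-0.2},{"ax":0,"ay":0,"az":-9,"tx":9,"ty":16,"tz":-20,"jaw":-0.2},{"ax":0,"ay":0,"az":-7.6,"tx":6,"ty":16,"tz":-20,"jaw":-0.2},{"ax":0,"ay":0,"az":0,"tx":0,"ty":0,"tz":0,"jaw":-0.2},{"ax":0,"ay":0,"az":0,"tx":0,"ty":0,"tz":0,"jaw":-0.2}]'
python3 - <<'E'
from h import *
p,d,c=snap('wrist'); P=cloud(d,c); s=telemetry.read_state()
print(s['tool_pos'],s['tcp_rot'],s['q']); print(bar(P,435,284.7))
E
```

```text
t: 19.32
tool_pos: [440.2, 273.3, 114.4]
tcp_rot: [-0.005, 0.9, -0.435, -0.006]
ft_force: [-0.5, 0.1, 0.1]
grip_width: 0.599
grasp_force: 0.0
[440.27070905 273.40410901 114.87572847] [-0.00539066  0.90026483 -0.43526996 -0.00585065] [ 0.44361406 -0.06673955  2.04933119  0.01733066  1.15798019  2.90817228]
(array([435.6, 284.6]), array([16., 44.]), 'nose', 127.2, 'n', 132, 1320)
```

```bash
python3 -m handwheel '[{"ax":-0.8,"ay":-0.3,"az":4,"tx":0,"ty":0,"tz":0,"jaw":-0.2},{"ax":0,"ay":0,"az":0,"tx":-4.7,"ty":11,"tz":0,"jaw":-0.2},{"ax":0,"ay":0,"az":0,"tx":0,"ty":0,"tz":-10,"jaw":-0.2},{"ax":0,"ay":0,"az":0,"tx":0,"ty":0,"tz":0,"jaw":-0.2}]'; python3 -c "
from h import *
s=telemetry.read_state();print(s['tool_pos'],s['tcp_rot'],s['q'][5])"
```

```text
t: 19.88
tool_pos: [434.1, 284.1, 102.9]
tcp_rot: [0.001, 0.915, -0.403, -0.002]
ft_force: [-0.2, -0.3, -0.7]
grip_width: 0.599
grasp_force: 0.0
[434.09788626 284.09586449 102.94291003] [ 0.00111475  0.91502172 -0.40339971 -0.00163901] 2.876112906062886
```

```bash
python3 -m handwheel '[{"ax":0,"ay":0,"az":0,"tx":1.5,"ty":0.5,"tz":-30,"jaw":-0.2},{"ax":0,"ay":0,"az":0,"tx":0,"ty":0,"tz":-25,"jaw":-0.2},{"ax":0,"ay":0,"az":0,"tx":0,"ty":0,"tz":-9,"jaw":-0.2},{"ax":0,"ay":0,"az":0,"tx":0,"ty":0,"tz":0,"jaw":1},{"ax":0,"ay":0,"az":0,"tx":0,"ty":0,"tz":0,"jaw":1},{"ax":0,"ay":0,"az":0,"tx":0,"ty":0,"tz":0,"jaw":1},{"ax":0,"ay":0,"az":0,"tx":0,"ty":0,"tz":0,"jaw":1},{"ax":0,"ay":0,"az":0,"tx":0,"ty":0,"tz":0,"jaw":1}]'
python3 -c "
from h import *
s=telemetry.read_state();print(s['tool_pos'],s['tcp_rot'])"
```

```text
t: 20.88
tool_pos: [437.5, 285.3, 41.3]
tcp_rot: [-0.001, 0.915, -0.403, -0.0]
ft_force: [-0.3, -1.0, 4.4]
grip_width: 0.173
grasp_force: 60.4
[437.46292001 285.30519387  41.27031542] [-5.91851129e-04  9.15038757e-01 -4.03365435e-01 -2.18770877e-04]
```

```bash
python3 -m handwheel '[{"ax":0,"ay":0,"az":0,"tx":0,"ty":0,"tz":35,"jaw":1},{"ax":0,"ay":0,"az":0,"tx":0,"ty":0,"tz":35,"jaw":1},{"ax":0,"ay":0,"az":8,"tx":28,"ty":-29,"tz":0,"jaw":1},{"ax":0,"ay":0,"az":8,"tx":28,"ty":-29,"tz":0,"jaw":1},{"ax":0,"ay":0,"az":8,"tx":28,"ty":-29,"tz":0,"jaw":1},{"ax":0,"ay":0,"az":8,"tx":28,"ty":-30,"tz":0,"jaw":1},{"ax":0,"ay":0,"az":8,"tx":29,"ty":-30,"tz":0,"jaw":1},{"ax":0,"ay":0,"az":8,"tx":30,"ty":-30,"tz":0,"jaw":1},{"ax":0,"ay":0,"az":0,"tx":0,"ty":0,"tz":0,"jaw":1},{"ax":0,"ay":0,"az":0,"tx":0,"ty":0,"tz":0,"jaw":1}]'
python3 - <<'E'
from h import *
p,d,c=snap('wrist','w5.png'); s=telemetry.read_state(); print(s['tool_pos'],s['tcp_rot'])
E
```

```text
t: 22.12
tool_pos: [606.5, 108.0, 109.0]
tcp_rot: [0.001, 1.0, 0.003, -0.002]
ft_force: [-0.2, -0.2, -1.7]
grip_width: 0.175
grasp_force: 59.7
[606.34533388 108.3670975  109.15694777] [ 5.68735023e-04  9.99991808e-01  3.56973305e-03 -1.82156347e-03]
```

View pics/w5.png

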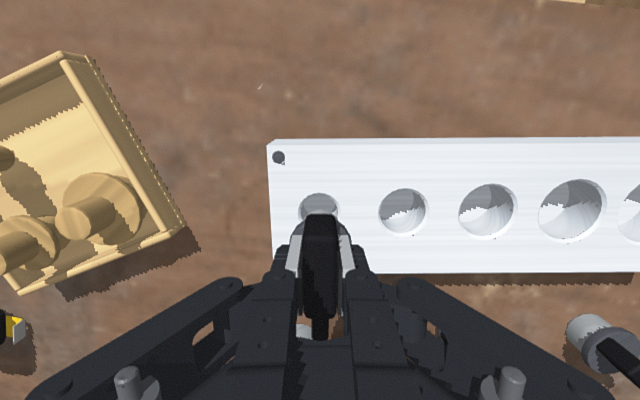

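The picture shows the 26 mm hole at (319,207), right behind the held bar, with the others at (403,212), (486,211) and (570,210). I now fit the holes in a rectified top view.

```bash
cat >> h.py <<'E'
def topview(p,c,z,x0,x1,y0,y1,s=4):
    # rows: x descending, cols: y descending
    q=np.float32([[x1,y1],[x1,y0],[x0,y0],[x0,y1]]); src=np.float32([px(c,[a,b,z]) for a,b in q])
    W,H=int((y1-y0)*s),int((x1-x0)*s); dst=np.float32([[0,0],[W,0],[W,H],[0,H]])
    return cv2.warpPerspective(p,cv2.getPerspectiveTransform(src,dst),(W,H),flags=cv2.INTER_CUBIC)
def hole(p,c,x,y,D,z=45,s=4):
    im=cv2.cvtColor(topview(p,c,z,x-42,x+42,y-42,y+42,s),cv2.COLOR_RGB2GRAY)
    r=(D/2+2)*s; h=cv2.HoughCircles(cv2.GaussianBlur(im,(5,5),0),cv2.HOUGH_GRADIENT_ALT,1.5,20,param1=100,param2=0.3,minRadius=int(r-10),maxRadius=int(r+6))
    if h is None: return None
    return [(round(float(x+42-b/s),1),round(float(y+42-a/s),1),round(float(2*rr/s),1)) for a,b,rr in h[0][:2]]
E
python3 - <<'E'
from h import *
c=cams.get_calibration('wrist'); p=cv2.imread('pics/w5.png')[:,:,::-1]
for n,(x,y) in {28:(607,108),34:(608,46),40:(608,-16),46:(609,-78)}.items(): print(n,hole(p,c,x,y,n))
for n,z in((28,135),):
    t=topview(p,c,135,550,660,70,150); cv2.imwrite('pics/t135.png',t[:,:,::-1])
d=cams.get_image('wrist')[1];P=cloud(d,c);Z=P[...,2]
m=(abs(P[...,1]-108)<20)&(Z>120)&(Z<145)&(P[...,0]>560)&(p.max(-1)<60); q=P[m].astype(np.float32);print(cv2.minAreaRect(q[:,:2]),np.percentile(q[:,2],[5,50,95]),q.min(0),q.max(0))
E
```

```text
28 [(607.0, 108.4, 29.7), (591.6, 108.4, 30.8)]
34 [(608.4, 47.5, 34.7)]
40 [(608.8, -14.9, 41.0)]
46 [(609.0, -76.5, 47.5)]Traceback (most recent call last):
  File "<stdin>", line 7, in <module>
cv2.error: OpenCV(4.12.0) /io/opencv/modules/imgproc/src/convhull.cpp:143: error: (-215:Assertion failed) total >= 0 && (depth == CV_32F || depth == CV_32S) in function 'convexHull'
```

```bash
python3 - <<'E'
from h import *
c=cams.get_calibration('wrist'); p,d=cams.get_image('wrist');P=cloud(d,c)
for r in(225,240,260,280):
    row=p[r,280:360].max(-1); print(r,''.join('#' if v<55 else '.' for v in row), d[r,320])
for r in range(205,330,10): print(r,P[r,320].round(1),P[r,306].round(1),P[r,334].round(1))
E
```

```text
225 .........................################################....................... 140.61833
240 ......................#####################################..................... 129.4798
260 ##.###..............#########################################.............###### 131.41693
280 ####.#.#.##.###############################################...###########.###.#. 133.45406
205 [602.2 107.9  14.6] [601.7 119.7  13.3] [601.9  96.   13.4]
215 [627.2 108.3 107.3] [614.3 117.1  72.2] [614.7  99.1  72.9]
225 [627.4 108.3 121.5] [626.5 115.  119.4] [626.7 101.6 119.5]
235 [626.8 108.3 131.7] [626.8 114.5 131.7] [626.8 102.1 131.6]
245 [623.1 108.3 134. ] [623.  114.4 133.8] [622.7 102.1 133.2]
255 [618.1 108.3 133.7] [617.7 114.5 133.1] [617.7 102.  132.8]
265 [613.6 108.2 134.5] [613.1 114.5 133.8] [612.5 101.9 132.4]
275 [607.8 108.2 133.2] [607.6 114.6 133. ] [608.5 101.9 134.4]
285 [602.5 108.2 133.1] [602.3 114.6 132.9] [603.8 101.8 135.1]
295 [597.5 108.1 133.6] [597.8 114.6 134.1] [598.1 101.7 134.4]
305 [592.5 108.1 134.1] [591.2 114.7 132.5] [592.2 101.5 133.7]
315 [587.2 108.  134.4] [586.  114.7 133. ] [585.8 101.4 132.6]
325 [575.2 107.9 126.8] [472.8 120.9   4.6] [469.7  92.7   0.7]
```

```bash
python3 -m handwheel '[{"ax":0,"ay":0,"az":0,"tx":2.2,"ty":0.6,"tz":0,"jaw":1},{"ax":0,"ay":0,"az":0,"tx":0,"ty":0,"tz":-10,"jaw":1},{"ax":0,"ay":0,"az":0,"tx":0,"ty":0,"tz":-8,"jaw":1},{"ax":0,"ay":0,"az":0,"tx":0,"ty":0,"tz":-6,"jaw":1},{"ax":0,"ay":0,"az":0,"tx":0,"ty":0,"tz":-6,"jaw":1},{"ax":0,"ay":0,"az":0,"tx":0,"ty":0,"tz":-6,"jaw":1},{"ax":0,"ay":0,"az":0,"tx":0,"ty":0,"tz":-6,"jaw":1},{"ax":0,"ay":0,"az":0,"tx":0,"ty":0,"tz":-5,"jaw":1},{"ax":0,"ay":0,"az":0,"tx":0,"ty":0,"tz":0,"jaw":1}]'
```

```text
t: 23.4
tool_pos: [608.7, 108.4, 61.8]
tcp_rot: [0.001, 1.0, 0.004, -0.002]
ft_force: [-3.5, 0.8, -3.8]
grip_width: 0.179
grasp_force: 59.5
```

```bash
python3 -m handwheel '[{"ax":0,"ay":0,"az":0,"tx":0,"ty":0,"tz":-2,"jaw":1},{"ax":0,"ay":0,"az":0,"tx":0,"ty":0,"tz":-1,"jaw":1},{"ax":0,"ay":0,"az":0,"tx":0,"ty":0,"tz":0,"jaw":1}]'; python3 -m handwheel '[{"ax":0,"ay":0,"az":0,"tx":0,"ty":0,"tz":0,"jaw":-0.05},{"ax":0,"ay":0,"az":0,"tx":0,"ty":0,"tz":0,"jaw":-0.05},{"ax":0,"ay":0,"az":0,"tx":0,"ty":0,"tz":0,"jaw":-0.05},{"ax":0,"ay":0,"az":0,"tx":0,"ty":0,"tz":40,"jaw":-0.05},{"ax":0,"ay":0,"az":0,"tx":0,"ty":0,"tz":40,"jaw":-0.05}]'
```

```text
t: 23.78
tool_pos: [608.8, 108.5, 60.4]
tcp_rot: [0.001, 1.0, 0.004, -0.002]
ft_force: [-7.8, 0.6, 2.3]
grip_width: 0.173
grasp_force: 60.5
t: 24.4
tool_pos: [609.6, 108.3, 140.6]
tcp_rot: [0.001, 1.0, 0.004, -0.001]
ft_force: [0.6, 0.8, -0.3]
grip_width: 0.521
grasp_force: 0.0
```

```bash
python3 -m handwheel '[{"ax":0,"ay":0,"az":10,"tx":-20,"ty":-21,"tz":5,"jaw":-0.2},{"ax":0,"ay":0,"az":10,"tx":-20,"ty":-21,"tz":0,"jaw":-0.2},{"ax":0,"ay":0,"az":10,"tx":-20,"ty":-21,"tz":0,"jaw":-0.2},{"ax":0,"ay":0,"az":10,"tx":-21,"ty":-21,"tz":0,"jaw":-0.2},{"ax":0,"ay":0,"az":10,"tx":-21,"ty":-22,"tz":0,"jaw":-0.2},{"ax":0,"ay":0,"az":10,"tx":-21,"ty":-22,"tz":0,"jaw":-0.2},{"ax":0,"ay":0,"az":0,"tx":0,"ty":0,"tz":-20,"jaw":-0.2},{"ax":0,"ay":0,"az":0,"tx":0,"ty":0,"tz":0,"jaw":-0.2},{"ax":0,"ay":0,"az":0,"tx":0,"ty":0,"tz":0,"jaw":-0.2}]'
cat > look.py <<'E'
import sys
from h import *
x,y=map(float,sys.argv[1:3])
p,d,c=snap('wrist'); P=cloud(d,c); s=telemetry.read_state()
q=s['tcp_rot']; print(s['tool_pos'].round(1),'yaw',round(np.degrees(2*np.arctan2(q[2],q[1])),1),'q6',round(s['q'][5],2)); print(bar(P,x,y))
E
python3 look.py 486 -20
```

```text
t: 25.52
tool_pos: [487.3, -19.5, 125.8]
tcp_rot: [0.001, 0.864, 0.503, 0.0]
ft_force: [0.4, 0.8, 0.1]
grip_width: 0.601
grasp_force: 0.0
[487.5 -19.5 126. ] yaw 60.4 q6 0.37
(array([486.3, -20.1]), array([43.3, 15.8]), 'nose', -119.1, 'n', 147, 1242)
```

```bash
python3 -m handwheel '[{"ax":0,"ay":0,"az":0.5,"tx":-1.2,"ty":-0.6,"tz":-35,"jaw":-0.2},{"ax":0,"ay":0,"az":0,"tx":0,"ty":0,"tz":-35,"jaw":-0.2},{"ax":0,"ay":0,"az":0,"tx":0,"ty":0,"tz":-15,"jaw":-0.2},{"ax":0,"ay":0,"az":0,"tx":0,"ty":0,"tz":0,"jaw":-0.2},{"ax":0,"ay":0,"az":0,"tx":0,"ty":0,"tz":0,"jaw":1},{"ax":0,"ay":0,"az":0,"tx":0,"ty":0,"tz":0,"jaw":1},{"ax":0,"ay":0,"az":0,"tx":0,"ty":0,"tz":0,"jaw":1},{"ax":0,"ay":0,"az":0,"tx":0,"ty":0,"tz":0,"jaw":1},{"ax":0,"ay":0,"az":0,"tx":0,"ty":0,"tz":0,"jaw":1}]'
```

```text
t: 26.7
tool_pos: [486.8, -20.3, 41.7]
tcp_rot: [0.002, 0.862, 0.507, 0.001]
ft_force: [-0.8, 0.6, 6.1]
grip_width: 0.168
grasp_force: 59.1
```

```bash
python3 -m handwheel '[{"ax":0,"ay":0,"az":0,"tx":0,"ty":0,"tz":35,"jaw":1},{"ax":0,"ay":0,"az":0,"tx":0,"ty":0,"tz":35,"jaw":1},{"ax":0,"ay":0,"az":-10,"tx":20,"ty":11,"tz":0,"jaw":1},{"ax":0,"ay":0,"az":-10,"tx":20,"ty":11,"tz":0,"jaw":1},{"ax":0,"ay":0,"az":-10,"tx":20,"ty":11,"tz":0,"jaw":1},{"ax":0,"ay":0,"az":-10,"tx":20,"ty":11,"tz":0,"jaw":1},{"ax":0,"ay":0,"az":-10,"tx":20,"ty":11,"tz":0,"jaw":1},{"ax":0,"ay":0,"az":-10,"tx":20,"ty":12,"tz":0,"jaw":1},{"ax":0,"ay":0,"az":0,"tx":0,"ty":0,"tz":0,"jaw":1},{"ax":0,"ay":0,"az":0,"tx":0,"ty":0,"tz":0,"jaw":1}]'
cat > held.py <<'E'
import sys
from h import *
z0=float(sys.argv[1])  # TCP z at grasp
p,d,c=snap('wrist','held.png'); P=cloud(d,c); s=telemetry.read_state(); T=s['tool_pos']; q=s['tcp_rot']
print(T.round(1),'yaw',round(np.degrees(2*np.arctan2(q[2],q[1])),1))
zt=T[2]-z0+65
m=(p.max(-1)<55)&(abs(P[...,1]-T[1])<9.5)&(abs(P[...,2]-zt)<5)&(P[...,0]>T[0]-5); 
v,u=np.nonzero(m); ys=[]; 
for r in np.unique(v): 
    k=P[v[v==r][0],u[v==r]]; ys.append([np.mean(k[:,0]),(k[:,1].min()+k[:,1].max())/2,len(k)])
ys=np.array(ys); ys=ys[ys[:,2]>20]
f=np.polyfit(ys[:,0],ys[:,1],1); print('bar y at tcp',np.polyval(f,T[0]).round(1),'dir deg',np.degrees(np.arctan(f[0])).round(1),'front x',np.percentile(P[m][:,0],98).round(1),'-> axis x',(np.percentile(P[m][:,0],98)-22).round(1))
for n,xy in {28:(607,108.5),34:(608,46.8),40:(608.3,-15.5),46:(608.8,-77.5),52:(609.4,-139.5)}.items():
    try: print(n,hole(p,c,*xy,n))
    except Exception as e: pass
E
python3 held.py 41.7
```

```text
t: 27.95
tool_pos: [604.6, 46.6, 109.3]
tcp_rot: [0.001, 1.0, 0.009, -0.002]
ft_force: [-0.6, 0.2, -2.2]
grip_width: 0.173
grasp_force: 59.3
[604.5  46.5 109.4] yaw 1.0
bar y at tcp 46.3 dir deg 0.7 front x 627.0 -> axis x 605.0
28 None
34 [(607.6, 46.1, 35.7)]
40 [(608.3, -15.9, 42.0)]
46 [(608.8, -77.5, 48.3)]
52 [(609.4, -139.5, 54.3)]
```

```bash
python3 -m handwheel '[{"ax":0,"ay":0,"az":-0.4,"tx":2.5,"ty":0.1,"tz":0,"jaw":1},{"ax":0,"ay":0,"az":0,"tx":0,"ty":0,"tz":-10,"jaw":1},{"ax":0,"ay":0,"az":0,"tx":0,"ty":0,"tz":-8,"jaw":1},{"ax":0,"ay":0,"az":0,"tx":0,"ty":0,"tz":-6,"jaw":1},{"ax":0,"ay":0,"az":0,"tx":0,"ty":0,"tz":-6,"jaw":1},{"ax":0,"ay":0,"az":0,"tx":0,"ty":0,"tz":-6,"jaw":1},{"ax":0,"ay":0,"az":0,"tx":0,"ty":0,"tz":-6,"jaw":1},{"ax":0,"ay":0,"az":0,"tx":0,"ty":0,"tz":-6,"jaw":1},{"ax":0,"ay":0,"az":0,"tx":0,"ty":0,"tz":-2,"jaw":1},{"ax":0,"ay":0,"az":0,"tx":0,"ty":0,"tz":0,"jaw":1}]'
```

```text
t: 29.25
tool_pos: [607.8, 46.8, 60.8]
tcp_rot: [0.001, 1.0, 0.005, -0.001]
ft_force: [-5.6, -3.3, 4.6]
grip_width: 0.17
grasp_force: 60.0
```

```bash
python3 -m handwheel '[{"ax":0,"ay":0,"az":0,"tx":0,"ty":0,"tz":0,"jaw":-0.05},{"ax":0,"ay":0,"az":0,"tx":0,"ty":0,"tz":0,"jaw":-0.05},{"ax":0,"ay":0,"az":0,"tx":0,"ty":0,"tz":0,"jaw":-0.05},{"ax":0,"ay":0,"az":0,"tx":0,"ty":0,"tz":45,"jaw":-0.05},{"ax":0,"ay":0,"az":0,"tx":0,"ty":0,"tz":40,"jaw":-0.05},{"ax":0,"ay":0,"az":9,"tx":-28,"ty":-41,"tz":0,"jaw":-0.2},{"ax":0,"ay":0,"az":9,"tx":-28,"ty":-41,"tz":0,"jaw":-0.2},{"ax":0,"ay":0,"az":9,"tx":-28,"ty":-41,"tz":0,"jaw":-0.2},{"ax":0,"ay":0,"az":9,"tx":-28,"ty":-41,"tz":0,"jaw":-0.2},{"ax":0,"ay":0,"az":9,"tx":-28,"ty":-41,"tz":0,"jaw":-0.2}]'
python3 -m handwheel '[{"ax":0,"ay":0,"az":0,"tx":0,"ty":0,"tz":-10,"jaw":-0.2},{"ax":0,"ay":0,"az":0,"tx":0,"ty":0,"tz":0,"jaw":-0.2}]'
python3 look.py 468 -158
```

```text
t: 30.5
tool_pos: [467.3, -159.1, 145.3]
tcp_rot: [0.001, 0.921, 0.389, -0.0]
ft_force: [0.8, -0.2, -0.3]
grip_width: 0.602
grasp_force: 0.0
t: 30.75
tool_pos: [467.6, -157.7, 134.2]
tcp_rot: [0.0, 0.922, 0.386, -0.001]
ft_force: [0.4, 0.3, -0.7]
grip_width: 0.601
grasp_force: 0.0
[ 468.1 -157.4  134.7] yaw 45.5 q6 0.34
(array([ 469.7, -159.6]), array([43.4, 16. ]), 'nose', -131.6, 'n', 125, 1154)
```

```bash
python3 -m handwheel '[{"ax":0,"ay":0,"az":2.8,"tx":1.6,"ty":-2.2,"tz":-35,"jaw":-0.2},{"ax":0,"ay":0,"az":0,"tx":0,"ty":0,"tz":-40,"jaw":-0.2},{"ax":0,"ay":0,"az":0,"tx":0,"ty":0,"tz":-19,"jaw":-0.2},{"ax":0,"ay":0,"az":0,"tx":0,"ty":0,"tz":0,"jaw":-0.2},{"ax":0,"ay":0,"az":0,"tx":0,"ty":0,"tz":0,"jaw":1},{"ax":0,"ay":0,"az":0,"tx":0,"ty":0,"tz":0,"jaw":1},{"ax":0,"ay":0,"az":0,"tx":0,"ty":0,"tz":0,"jaw":1},{"ax":0,"ay":0,"az":0,"tx":0,"ty":0,"tz":0,"jaw":1},{"ax":0,"ay":0,"az":0,"tx":0,"ty":0,"tz":0,"jaw":1}]'
```

```text
t: 31.92
tool_pos: [470.8, -160.5, 42.6]
tcp_rot: [0.002, 0.912, 0.409, 0.001]
ft_force: [-0.0, 1.6, 6.0]
grip_width: 0.175
grasp_force: 62.2
```

```bash
python3 -m handwheel '[{"ax":0,"ay":0,"az":0,"tx":0,"ty":0,"tz":35,"jaw":1},{"ax":0,"ay":0,"az":0,"tx":0,"ty":0,"tz":35,"jaw":1},{"ax":0,"ay":0,"az":-9.5,"tx":28,"ty":29,"tz":0,"jaw":1},{"ax":0,"ay":0,"az":-9.5,"tx":28,"ty":29,"tz":0,"jaw":1},{"ax":0,"ay":0,"az":-9.5,"tx":28,"ty":29,"tz":0,"jaw":1},{"ax":0,"ay":0,"az":-9.5,"tx":28,"ty":29,"tz":0,"jaw":1},{"ax":0,"ay":0,"az":-9.5,"tx":27,"ty":29,"tz":0,"jaw":1},{"ax":0,"ay":0,"az":0,"tx":0,"ty":0,"tz":0,"jaw":1},{"ax":0,"ay":0,"az":0,"tx":0,"ty":0,"tz":0,"jaw":1}]'
python3 held.py 42.6
```

```text
t: 33.05
tool_pos: [607.7, -15.5, 110.0]
tcp_rot: [0.001, 1.0, 0.008, -0.002]
ft_force: [-0.3, -0.2, -1.6]
grip_width: 0.177
grasp_force: 61.3
[607.6 -15.8 110.3] yaw 0.8
bar y at tcp -16.0 dir deg 0.4 front x 629.2 -> axis x 607.2
28 None
34 None
40 [(588.8, -8.8, 43.1)]
46 [(608.8, -77.9, 47.7)]
52 [(609.8, -142.5, 54.5)]
```

```bash
python3 -m handwheel '[{"ax":0,"ay":0,"az":0,"tx":0.6,"ty":0.1,"tz":0,"jaw":1},{"ax":0,"ay":0,"az":0,"tx":0,"ty":0,"tz":-10,"jaw":1},{"ax":0,"ay":0,"az":0,"tx":0,"ty":0,"tz":-8,"jaw":1},{"ax":0,"ay":0,"az":0,"tx":0,"ty":0,"tz":-6,"jaw":1},{"ax":0,"ay":0,"az":0,"tx":0,"ty":0,"tz":-6,"jaw":1},{"ax":0,"ay":0,"az":0,"tx":0,"ty":0,"tz":-6,"jaw":1},{"ax":0,"ay":0,"az":0,"tx":0,"ty":0,"tz":-6,"jaw":1},{"ax":0,"ay":0,"az":0,"tx":0,"ty":0,"tz":-6,"jaw":1},{"ax":0,"ay":0,"az":0,"tx":0,"ty":0,"tz":-2,"jaw":1},{"ax":0,"ay":0,"az":0,"tx":0,"ty":0,"tz":0,"jaw":1}]'
```

```text
t: 34.35
tool_pos: [609.2, -15.2, 61.6]
tcp_rot: [0.001, 1.0, 0.007, -0.001]
ft_force: [-2.8, -1.4, 2.2]
grip_width: 0.175
grasp_force: 61.7
```

```bash
python3 -m handwheel '[{"ax":0,"ay":0,"az":0,"tx":0,"ty":0,"tz":0,"jaw":-0.05},{"ax":0,"ay":0,"az":0,"tx":0,"ty":0,"tz":0,"jaw":-0.05},{"ax":0,"ay":0,"az":0,"tx":0,"ty":0,"tz":0,"jaw":-0.05},{"ax":0,"ay":0,"az":0,"tx":0,"ty":0,"tz":45,"jaw":-0.05},{"ax":0,"ay":0,"az":0,"tx":0,"ty":0,"tz":40,"jaw":-0.05},{"ax":0,"ay":0,"az":-9,"tx":-31,"ty":29,"tz":0,"jaw":-0.2},{"ax":0,"ay":0,"az":-9,"tx":-31,"ty":29,"tz":0,"jaw":-0.2},{"ax":0,"ay":0,"az":-9,"tx":-31,"ty":29,"tz":0,"jaw":-0.2},{"ax":0,"ay":0,"az":-9,"tx":-31,"ty":28,"tz":0,"jaw":-0.2},{"ax":0,"ay":0,"az":-9,"tx":-31,"ty":28,"tz":0,"jaw":-0.2}]'
python3 -m handwheel '[{"ax":0,"ay":0,"az":0,"tx":0,"ty":0,"tz":-10,"jaw":-0.2},{"ax":0,"ay":0,"az":0,"tx":0,"ty":0,"tz":0,"jaw":-0.2}]'
python3 look.py 452 128
```

```text
t: 35.6
tool_pos: [453.3, 128.7, 146.2]
tcp_rot: [0.0, 0.926, -0.379, -0.001]
ft_force: [-0.8, 1.2, -0.2]
grip_width: 0.599
grasp_force: 0.0
t: 35.85
tool_pos: [453.9, 127.7, 135.3]
tcp_rot: [0.001, 0.927, -0.375, -0.001]
ft_force: [0.2, -0.3, -1.2]
grip_width: 0.601
grasp_force: 0.0
[454.5 127.5 135.8] yaw -44.2 q6 2.5
(array([453.5, 127.3]), array([16. , 43.6]), 'nose', 133.9, 'n', 128, 1137)
```

```bash
python3 -m handwheel '[{"ax":0,"ay":0,"az":-2,"tx":-1,"ty":-0.2,"tz":-35,"jaw":-0.2},{"ax":0,"ay":0,"az":0,"tx":0,"ty":0,"tz":-40,"jaw":-0.2},{"ax":0,"ay":0,"az":0,"tx":0,"ty":0,"tz":-20,"jaw":-0.2},{"ax":0,"ay":0,"az":0,"tx":0,"ty":0,"tz":0,"jaw":-0.2},{"ax":0,"ay":0,"az":0,"tx":0,"ty":0,"tz":0,"jaw":1},{"ax":0,"ay":0,"az":0,"tx":0,"ty":0,"tz":0,"jaw":1},{"ax":0,"ay":0,"az":0,"tx":0,"ty":0,"tz":0,"jaw":1},{"ax":0,"ay":0,"az":0,"tx":0,"ty":0,"tz":0,"jaw":1},{"ax":0,"ay":0,"az":0,"tx":0,"ty":0,"tz":0,"jaw":1}]'
```

```text
t: 37.02
tool_pos: [454.4, 127.6, 42.5]
tcp_rot: [-0.0, 0.92, -0.392, 0.0]
ft_force: [-0.1, -2.1, 6.8]
grip_width: 0.172
grasp_force: 62.3
```

```bash
python3 -m handwheel '[{"ax":0,"ay":0,"az":0,"tx":0,"ty":0,"tz":40,"jaw":1},{"ax":0,"ay":0,"az":0,"tx":0,"ty":0,"tz":40,"jaw":1},{"ax":0,"ay":0,"az":8,"tx":18,"ty":-47,"tz":0,"jaw":1},{"ax":0,"ay":0,"az":8,"tx":18,"ty":-47,"tz":0,"jaw":1},{"ax":0,"ay":0,"az":8,"tx":18,"ty":-47,"tz":0,"jaw":1},{"ax":0,"ay":0,"az":8,"tx":18,"ty":-47,"tz":0,"jaw":1},{"ax":0,"ay":0,"az":7.4,"tx":41,"ty":-9,"tz":0,"jaw":1},{"ax":0,"ay":0,"az":7.4,"tx":41,"ty":-8,"tz":0,"jaw":1},{"ax":0,"ay":0,"az":0,"tx":0,"ty":0,"tz":0,"jaw":1},{"ax":0,"ay":0,"az":0,"tx":0,"ty":0,"tz":-8,"jaw":1}]'
python3 -m handwheel '[{"ax":0,"ay":0,"az":0,"tx":0,"ty":0,"tz":0,"jaw":1}]'
python3 held.py 42.5
```

```text
t: 38.28
tool_pos: [606.6, -77.0, 112.3]
tcp_rot: [0.0, 1.0, 0.005, -0.001]
ft_force: [0.1, 0.5, -2.8]
grip_width: 0.174
grasp_force: 61.2
t: 38.4
tool_pos: [605.1, -76.6, 111.2]
tcp_rot: [0.0, 1.0, 0.005, -0.003]
ft_force: [-0.2, -0.9, -2.5]
grip_width: 0.17
grasp_force: 61.2
[605.6 -76.7 111.9] yaw 0.6
bar y at tcp -76.9 dir deg 0.2 front x 626.2 -> axis x 604.2
28 [(607.4, 107.8, 31.1)]
34 [(608.8, 45.3, 37.9)]
40 [(609.8, -14.8, 43.8)]
46 [(608.8, -79.4, 49.4)]
52 [(610.2, -139.5, 54.4)]
```

```bash
python3 -m handwheel '[{"ax":0,"ay":0,"az":0,"tx":3.6,"ty":-1,"tz":0,"jaw":1},{"ax":0,"ay":0,"az":0,"tx":0,"ty":0,"tz":-10,"jaw":1},{"ax":0,"ay":0,"az":0,"tx":0,"ty":0,"tz":-8,"jaw":1},{"ax":0,"ay":0,"az":0,"tx":0,"ty":0,"tz":-6,"jaw":1},{"ax":0,"ay":0,"az":0,"tx":0,"ty":0,"tz":-6,"jaw":1},{"ax":0,"ay":0,"az":0,"tx":0,"ty":0,"tz":-6,"jaw":1},{"ax":0,"ay":0,"az":0,"tx":0,"ty":0,"tz":-6,"jaw":1},{"ax":0,"ay":0,"az":0,"tx":0,"ty":0,"tz":-6,"jaw":1},{"ax":0,"ay":0,"az":0,"tx":0,"ty":0,"tz":-3.5,"jaw":1},{"ax":0,"ay":0,"az":0,"tx":0,"ty":0,"tz":0,"jaw":1}]'
```

```text
t: 39.7
tool_pos: [610.8, -78.1, 61.6]
tcp_rot: [0.0, 1.0, 0.005, -0.001]
ft_force: [-1.2, 3.0, -0.9]
grip_width: 0.176
grasp_force: 61.3
```

```bash
python3 -m handwheel '[{"ax":0,"ay":0,"az":0,"tx":0,"ty":0,"tz":-1.5,"jaw":1},{"ax":0,"ay":0,"az":0,"tx":0,"ty":0,"tz":0,"jaw":1},{"ax":0,"ay":0,"az":0,"tx":0,"ty":0,"tz":0,"jaw":1}]'
python3 -m handwheel '[{"ax":0,"ay":0,"az":0,"tx":0,"ty":0,"tz":0,"jaw":-0.05},{"ax":0,"ay":0,"az":0,"tx":0,"ty":0,"tz":0,"jaw":-0.05},{"ax":0,"ay":0,"az":0,"tx":0,"ty":0,"tz":0,"jaw":-0.05},{"ax":0,"ay":0,"az":0,"tx":0,"ty":0,"tz":45,"jaw":-0.05},{"ax":0,"ay":0,"az":0,"tx":0,"ty":0,"tz":45,"jaw":-0.05},{"ax":0,"ay":0,"az":-7.2,"tx":-31,"ty":-41,"tz":0,"jaw":-0.2},{"ax":0,"ay":0,"az":-7.2,"tx":-31,"ty":-41,"tz":0,"jaw":-0.2},{"ax":0,"ay":0,"az":-7.2,"tx":-31,"ty":-41,"tz":0,"jaw":-0.2},{"ax":0,"ay":0,"az":-7.2,"tx":-31,"ty":-41,"tz":0,"jaw":-0.2},{"ax":0,"ay":0,"az":-7.2,"tx":-31,"ty":-41,"tz":0,"jaw":-0.2}]'
python3 -m handwheel '[{"ax":0,"ay":0,"az":0,"tx":0,"ty":0,"tz":-10,"jaw":-0.2},{"ax":0,"ay":0,"az":0,"tx":0,"ty":0,"tz":0,"jaw":-0.2}]'
python3 look.py 454 -286
```

```text
t: 40.08
tool_pos: [610.9, -78.2, 61.6]
tcp_rot: [0.0, 1.0, 0.005, -0.001]
ft_force: [-4.9, 4.1, 7.3]
grip_width: 0.177
grasp_force: 62.3
t: 41.32
tool_pos: [454.7, -284.7, 150.2]
tcp_rot: [0.001, 0.952, -0.306, -0.001]
ft_force: [0.6, -0.7, -0.5]
grip_width: 0.603
grasp_force: 0.0
t: 41.58
tool_pos: [455.2, -282.9, 138.9]
tcp_rot: [-0.0, 0.953, -0.304, -0.002]
ft_force: [-0.5, 0.5, 0.4]
grip_width: 0.603
grasp_force: 0.0
[ 455.8 -282.6  139.4] yaw -35.3 q6 1.53
(array([ 436.1, -306.7]), array([16.1, 43.2]), 'nose', 144.1, 'n', 133, 1108)
```

Punch_50 has been knocked aside to (436,-307); I move there and look again.

```bash
python3 -m handwheel '[{"ax":0,"ay":0,"az":-0.6,"tx":-20,"ty":-24,"tz":-10,"jaw":-0.2},{"ax":0,"ay":0,"az":0,"tx":0,"ty":0,"tz":0,"jaw":-0.2},{"ax":0,"ay":0,"az":0,"tx":0,"ty":0,"tz":0,"jaw":-0.2}]'
python3 look.py 436 -306
```

```text
t: 42.0
tool_pos: [436.7, -306.6, 130.3]
tcp_rot: [0.0, 0.951, -0.308, -0.001]
ft_force: [0.4, 0.3, 0.1]
grip_width: 0.6
grasp_force: 0.0
[ 436.8 -306.6  130.5] yaw -35.9 q6 1.49
(array([ 435.4, -306.7]), array([15.4, 43.4]), 'nose', 144.6, 'n', 150, 1157)
```

```bash
python3 -m handwheel '[{"ax":0,"ay":0,"az":0.2,"tx":-1.2,"ty":-0.1,"tz":-35,"jaw":-0.2},{"ax":0,"ay":0,"az":0,"tx":0,"ty":0,"tz":-40,"jaw":-0.2},{"ax":0,"ay":0,"az":0,"tx":0,"ty":0,"tz":-15,"jaw":-0.2},{"ax":0,"ay":0,"az":0,"tx":0,"ty":0,"tz":0,"jaw":-0.2},{"ax":0,"ay":0,"az":0,"tx":0,"ty":0,"tz":0,"jaw":1},{"ax":0,"ay":0,"az":0,"tx":0,"ty":0,"tz":0,"jaw":1},{"ax":0,"ay":0,"az":0,"tx":0,"ty":0,"tz":0,"jaw":1},{"ax":0,"ay":0,"az":0,"tx":0,"ty":0,"tz":0,"jaw":1},{"ax":0,"ay":0,"az":0,"tx":0,"ty":0,"tz":0,"jaw":1}]'
```

```text
t: 43.18
tool_pos: [435.9, -308.5, 42.1]
tcp_rot: [0.001, 0.952, -0.307, 0.001]
ft_force: [0.3, 1.1, 6.0]
grip_width: 0.172
grasp_force: 61.2
```

```bash
python3 -m handwheel '[{"ax":0,"ay":0,"az":0,"tx":0,"ty":0,"tz":40,"jaw":1},{"ax":0,"ay":0,"az":0,"tx":0,"ty":0,"tz":40,"jaw":1},{"ax":0,"ay":0,"az":6,"tx":29,"ty":28,"tz":0,"jaw":1},{"ax":0,"ay":0,"az":6,"tx":29,"ty":28,"tz":0,"jaw":1},{"ax":0,"ay":0,"az":6,"tx":29,"ty":28,"tz":0,"jaw":1},{"ax":0,"ay":0,"az":6,"tx":29,"ty":28,"tz":0,"jaw":1},{"ax":0,"ay":0,"az":6,"tx":29,"ty":28,"tz":0,"jaw":1},{"ax":0,"ay":0,"az":6.2,"tx":28,"ty":28,"tz":0,"jaw":1},{"ax":0,"ay":0,"az":0,"tx":0,"ty":0,"tz":-8,"jaw":1},{"ax":0,"ay":0,"az":0,"tx":0,"ty":0,"tz":0,"jaw":1}]'
python3 -m handwheel '[{"ax":0,"ay":0,"az":0,"tx":0,"ty":0,"tz":0,"jaw":1}]'
python3 held.py 42.1
```

```text
t: 44.42
tool_pos: [605.7, -139.0, 109.6]
tcp_rot: [0.0, 1.0, 0.004, -0.003]
ft_force: [-0.4, 0.5, -5.3]
grip_width: 0.169
grasp_force: 60.0
t: 44.55
tool_pos: [606.5, -140.0, 111.3]
tcp_rot: [0.0, 1.0, 0.003, -0.002]
ft_force: [-0.8, 0.3, -4.3]
grip_width: 0.172
grasp_force: 60.0
[ 606.8 -140.2  111.7] yaw 0.3
bar y at tcp -140.3 dir deg 0.3 front x 627.3 -> axis x 605.3
28 None
34 None
40 None
46 [(610.3, -79.4, 49.2)]
52 [(609.8, -140.2, 54.0)]
```

View pics/held.png

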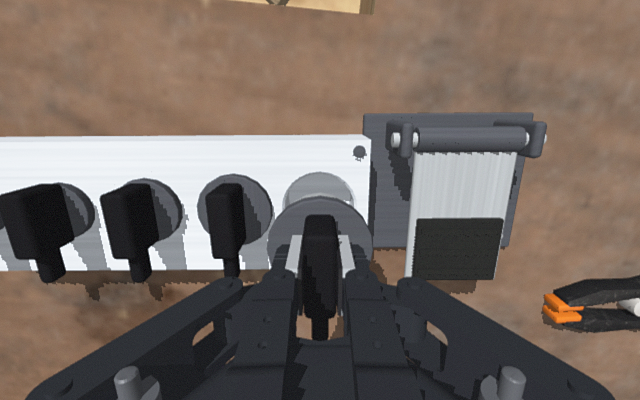

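The picture shows three seated punches with noses pointing to the front at (35,215), (135,215) and (227,215). Punch_50 is held over its hole at (320,190), and the treadle pad is at (458,248).

```bash
python3 -m handwheel '[{"ax":0,"ay":0,"az":0.2,"tx":3.8,"ty":0.4,"tz":0,"jaw":1},{"ax":0,"ay":0,"az":0,"tx":0,"ty":0,"tz":-10,"jaw":1},{"ax":0,"ay":0,"az":0,"tx":0,"ty":0,"tz":-8,"jaw":1},{"ax":0,"ay":0,"az":0,"tx":0,"ty":0,"tz":-6,"jaw":1},{"ax":0,"ay":0,"az":0,"tx":0,"ty":0,"tz":-6,"jaw":1},{"ax":0,"ay":0,"az":0,"tx":0,"ty":0,"tz":-6,"jaw":1},{"ax":0,"ay":0,"az":0,"tx":0,"ty":0,"tz":-6,"jaw":1},{"ax":0,"ay":0,"az":0,"tx":0,"ty":0,"tz":-6,"jaw":1},{"ax":0,"ay":0,"az":0,"tx":0,"ty":0,"tz":-3.5,"jaw":1},{"ax":0,"ay":0,"az":0,"tx":0,"ty":0,"tz":0,"jaw":1}]'
python3 -c "
from h import *
c=cams.get_calibration('wrist');s=telemetry.read_state();print(s['tool_pos'],s['ft_force'])"
```

```text
t: 45.85
tool_pos: [611.6, -139.1, 61.2]
tcp_rot: [0.001, 1.0, 0.005, -0.001]
ft_force: [-1.9, 0.4, -0.7]
grip_width: 0.172
grasp_force: 60.6
[ 611.61249147 -139.08020586   61.1770655 ] [-1.86426302  0.37502919 -0.6759218 ]
```

```bash
python3 -m handwheel '[{"ax":0,"ay":0,"az":0,"tx":0,"ty":0,"tz":-1.5,"jaw":1},{"ax":0,"ay":0,"az":0,"tx":0,"ty":0,"tz":0,"jaw":1},{"ax":0,"ay":0,"az":0,"tx":0,"ty":0,"tz":0,"jaw":-0.05},{"ax":0,"ay":0,"az":0,"tx":0,"ty":0,"tz":0,"jaw":-0.05},{"ax":0,"ay":0,"az":0,"tx":0,"ty":0,"tz":0,"jaw":-0.05},{"ax":0,"ay":0,"az":0,"tx":0,"ty":0,"tz":45,"jaw":-0.05},{"ax":0,"ay":0,"az":0,"tx":0,"ty":0,"tz":45,"jaw":-0.05},{"ax":0,"ay":0,"az":0,"tx":-20,"ty":20,"tz":45,"jaw":-0.05},{"ax":0,"ay":0,"az":0,"tx":-20,"ty":40,"tz":40,"jaw":-0.05},{"ax":0,"ay":0,"az":0,"tx":-20,"ty":40,"tz":40,"jaw":-0.05}]'
python3 -m handwheel '[{"ax":0,"ay":0,"az":0,"tx":-20,"ty":30,"tz":40,"jaw":1},{"ax":0,"ay":0,"az":0,"tx":-20,"ty":0,"tz":40,"jaw":1},{"ax":0,"ay":0,"az":0,"tx":0,"ty":0,"tz":0,"jaw":1},{"ax":0,"ay":0,"az":0,"tx":0,"ty":0,"tz":0,"jaw":1}]'
python3 - <<'E'
from h import *
p,d,c=snap('wrist','w6.png'); P=cloud(d,c); print(telemetry.read_state()['tool_pos'])
for y in(108.3,46.4,-15.7,-77.7,-139.7): print(bar(P,608,y,19,28), np.round(np.percentile(P[(np.hypot(P[...,0]-608,P[...,1]-y)<14)&(P[...,2]>70)&(P[...,2]<95)][:,2],50),1))
m=(P[...,2]>48)&(P[...,2]<62)&(P[...,1]<-190)&(P[...,1]>-290)&(P[...,0]>530)&(P[...,0]<610)&(p.max(-1)<70);q=P[m];print('pad',q.shape,np.percentile(q,2,axis=0).round(1),np.percentile(q,98,axis=0).round(1))
E
```

```text
t: 47.1
tool_pos: [550.8, -38.3, 275.5]
tcp_rot: [0.001, 1.0, 0.005, -0.0]
ft_force: [0.1, 0.1, 0.2]
grip_width: 0.52
grasp_force: 0.0
t: 47.6
tool_pos: [511.4, -9.1, 353.6]
tcp_rot: [0.001, 1.0, 0.005, -0.001]
ft_force: [0.8, -0.5, -0.7]
grip_width: -0.002
grasp_force: 0.0
[511.270094    -9.16821006 352.57045327]
(array([607.1, 107.9]), array([43.5, 16.4]), 'nose', -179.8, 'n', 94, 436) 83.0
(array([607.7,  46.7]), array([43.5, 16. ]), 'nose', -179.5, 'n', 88, 430) 83.1
(array([608.3, -15.3]), array([43.5, 14.7]), 'nose', -179.5, 'n', 72, 425) 83.3
(array([608.3, -78.7]), array([42.3, 16.2]), 'nose', -179.2, 'n', 84, 428) 83.1
(array([ 608.8, -138.9]), array([42.2, 16.5]), 'nose', -179.1, 'n', 97, 429) 83.0
pad (1471, 3) [ 555.5 -268.7   53.8] [ 602.1 -211.3   57.9]
```

View pics/w6.png

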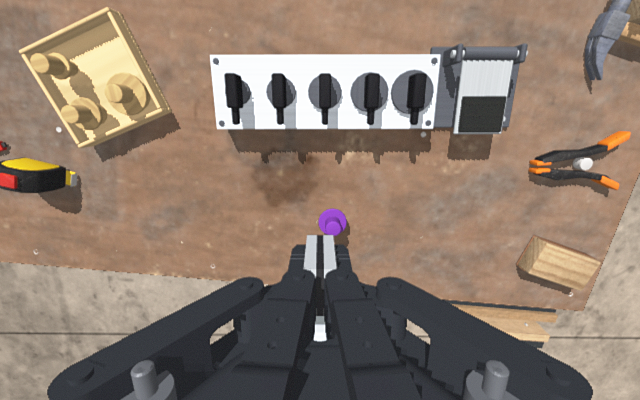

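All five punches are seated (tops about 83 to 84 mm) with noses pointing to the front, and the three plugs stand in the tray at (52,66), (82,113) and (126,94). The treadle pad is at (485,113).

```bash
python3 -m handwheel '[{"ax":0,"ay":0,"az":0,"tx":10,"ty":-33,"tz":-38,"jaw":1},{"ax":0,"ay":0,"az":0,"tx":10,"ty":-33,"tz":-38,"jaw":1},{"ax":0,"ay":0,"az":0,"tx":10,"ty":-33,"tz":-38,"jaw":1},{"ax":0,"ay":0,"az":0,"tx":10,"ty":-33,"tz":-38,"jaw":1},{"ax":0,"ay":0,"az":0,"tx":10,"ty":-33,"tz":-38,"jaw":1},{"ax":0,"ay":0,"az":0,"tx":9,"ty":-33,"tz":-38,"jaw":1},{"ax":0,"ay":0,"az":0,"tx":9,"ty":-33,"tz":-38,"jaw":1},{"ax":0,"ay":0,"az":0,"tx":0,"ty":0,"tz":0,"jaw":1},{"ax":0,"ay":0,"az":0,"tx":0,"ty":0,"tz":0,"jaw":1}]'
```

```text
t: 48.78
tool_pos: [579.0, -239.7, 87.2]
tcp_rot: [0.0, 1.0, 0.005, -0.002]
ft_force: [0.3, -0.0, 1.2]
grip_width: 0.002
grasp_force: 0.0
```

```bash
python3 -m handwheel '[{"ax":0,"ay":0,"az":0,"tx":0,"ty":0,"tz":-20,"jaw":1},{"ax":0,"ay":0,"az":0,"tx":0,"ty":0,"tz":-10,"jaw":1},{"ax":0,"ay":0,"az":0,"tx":0,"ty":0,"tz":-6,"jaw":1},{"ax":0,"ay":0,"az":0,"tx":0,"ty":0,"tz":-6,"jaw":1},{"ax":0,"ay":0,"az":0,"tx":0,"ty":0,"tz":-6,"jaw":1},{"ax":0,"ay":0,"az":0,"tx":0,"ty":0,"tz":-5,"jaw":1},{"ax":0,"ay":0,"az":0,"tx":0,"ty":0,"tz":0,"jaw":1}]'
python3 -m handwheel '[{"ax":0,"ay":0,"az":0,"tx":0,"ty":0,"tz":-2,"jaw":1},{"ax":0,"ay":0,"az":0,"tx":0,"ty":0,"tz":0,"jaw":1}]'
```

```text
t: 49.65
tool_pos: [579.8, -239.4, 36.2]
tcp_rot: [0.0, 1.0, 0.005, -0.001]
ft_force: [-4.0, 4.4, 8.0]
grip_width: -0.003
grasp_force: 4.5
t: 49.9
tool_pos: [580.1, -239.4, 34.6]
tcp_rot: [0.0, 1.0, 0.005, -0.0]
ft_force: [-4.2, 3.8, 8.8]
grip_width: -0.004
grasp_force: 4.8
```

```bash
python3 -m handwheel '[{"ax":0,"ay":0,"az":0,"tx":0,"ty":0,"tz":-2,"jaw":1},{"ax":0,"ay":0,"az":0,"tx":0,"ty":0,"tz":0,"jaw":1}]'; python3 -m handwheel '[{"ax":0,"ay":0,"az":0,"tx":0,"ty":0,"tz":-2,"jaw":1},{"ax":0,"ay":0,"az":0,"tx":0,"ty":0,"tz":0,"jaw":1}]'
```

```text
t: 50.15
tool_pos: [580.2, -239.4, 33.8]
tcp_rot: [0.0, 1.0, 0.006, -0.0]
ft_force: [-7.4, 6.6, 14.4]
grip_width: 0.002
grasp_force: 7.7
t: 50.4
tool_pos: [580.4, -239.5, 33.5]
tcp_rot: [0.0, 1.0, 0.006, -0.001]
ft_force: [-10.9, 7.7, 23.0]
grip_width: -0.001
grasp_force: 12.4
```

The force climbs to 23 N with no further travel, so the treadle is at its stop. I release it and withdraw.

```bash
python3 -m handwheel '[{"ax":0,"ay":0,"az":0,"tx":0,"ty":0,"tz":0,"jaw":1},{"ax":0,"ay":0,"az":0,"tx":0,"ty":0,"tz":10,"jaw":1},{"ax":0,"ay":0,"az":0,"tx":0,"ty":0,"tz":20,"jaw":1},{"ax":0,"ay":0,"az":0,"tx":0,"ty":0,"tz":40,"jaw":1},{"ax":0,"ay":0,"az":0,"tx":-20,"ty":20,"tz":50,"jaw":1},{"ax":0,"ay":0,"az":0,"tx":-20,"ty":40,"tz":40,"jaw":1},{"ax":0,"ay":0,"az":0,"tx":-20,"ty":40,"tz":40,"jaw":1},{"ax":0,"ay":0,"az":0,"tx":-10,"ty":40,"tz":40,"jaw":1},{"ax":0,"ay":0,"az":0,"tx":0,"ty":40,"tz":40,"jaw":1},{"ax":0,"ay":0,"az":0,"tx":0,"ty":0,"tz":0,"jaw":1}]'
python3 - <<'E'
from h import *
p,d,c=snap('wrist','w7.png'); P=cloud(d,c); print(telemetry.read_state()['tool_pos'])
for y in(108.3,46.4,-15.7,-77.7,-139.7): print(bar(P,608,y,19,28))
m=(abs(P[...,0]-580)<12)&(abs(P[...,1]+240)<12);print('pad z',np.median(P[m][:,2]))
E
```

```text
t: 51.65
tool_pos: [511.3, -58.5, 314.7]
tcp_rot: [0.002, 1.0, 0.007, 0.004]
ft_force: [0.4, -0.2, 0.2]
grip_width: -0.002
grasp_force: 0.0
[510.44842028 -59.42196426 311.85345448]
(array([605.6, 106.6]), array([42.6, 15.7]), 'nose', -179.7, 'n', 129, 490)
(array([606.3,  45.3]), array([42.7, 16. ]), 'nose', -179.9, 'n', 116, 491)
(array([607.1, -16.3]), array([42.7, 15.5]), 'nose', -179.4, 'n', 111, 483)
(array([606.7, -79.4]), array([42.8, 15.6]), 'nose', -178.7, 'n', 106, 474)
(array([ 607.4, -140.1]), array([42.8, 16.1]), 'nose', -179.2, 'n', 108, 482)
pad z 53.568806619899235
```

View pics/w7.png

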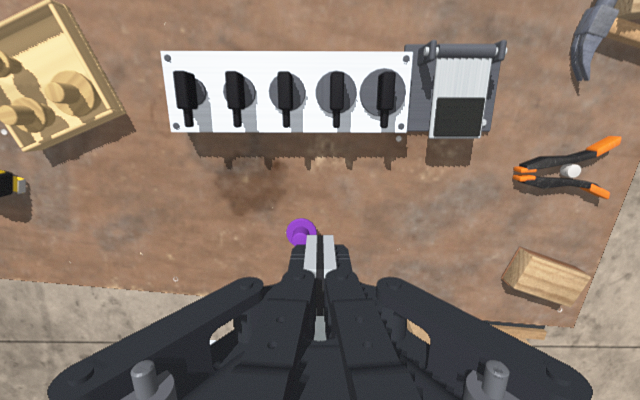

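All five punches are still seated with noses to the front, the plugs are in the tray on the left, and the treadle is back up with its pad at (460,117).

```bash
python3 -m handwheel '[{"ax":0,"ay":0,"az":0,"tx":0,"ty":0,"tz":0,"jaw":1},{"ax":0,"ay":0,"az":0,"tx":0,"ty":0,"tz":0,"jaw":1}]'; python3 -c "
from plant import ticket
print(ticket.close_job())"
```

```text
t: 51.95
tool_pos: [508.9, -60.7, 307.2]
tcp_rot: [0.0, 1.0, 0.005, -0.002]
ft_force: [0.0, 0.3, 0.7]
grip_width: 0.0
grasp_force: 0.0
the job is handed in; nothing more can be done
None
```

The job is handed in, about 52 s in: all three dust plugs are in the tray, all five punches are seated in their matching holes with noses to the front, and the treadle was pressed to its stop and is back up; no verdict was returned.

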